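Load the core plugs into the sample shuttle in depth order

ROBOT

A 6-joint arm with a two-finger parallel gripper is mounted at the origin on the work surface. World frame = base frame: x ahead of the robot, y to its left, z up, the work surface at z = 0. Lengths are in m, angles in degrees, forces in N, time in s.
With the tool pointing down it reaches from about 0.3 to 0.75 m from the base axis. Payload 8.5 kg.
Tool frame: the origin (TCP) lies at the very end of the fingers, on their centre line; the grasp point (between the pads) lies 19 mm behind it; z points along the fingers, y is the direction in which the jaws open and shut (so a half turn about z gives the same grasp; the last joint's range is limited). The gripper opens to 85 mm and grips with 20 to 120 N. Pads are 22 mm wide; open, the fingers measure 114 mm over their backs; the gripper's body (76 mm by 85 mm) begins 54 mm behind the grasp point. The pads swing forward as they close: fully open they stand 13 mm farther back than shut.
Start: joints at [53.325, 21.807, 74.336, -0, 83.858, -12.336], TCP at [0.227, 0.501, 0.231] pointing down, gripper open.
Joint ranges: [-178.18, 178.18], [-50.72, 133.34], [12.68, 142.11], [-81.47, 261.47], [9.98, 163.14], [-165.26, 165.26]. Speed limits (degrees/s): [136.94, 136.94, 180, 180, 180, 180].

INTERFACE

Orientations are given as a 3x3 rotation matrix whose columns are the frame's x, y, z axes.
In Python, from rig import observe, get_image, calibration, close_job gives the robot as it stands.
- The arm moves only by the tool servo_tool, never from a script. Its argument "commands" is a list of rows, each an object with "delta_rot": the turn, a rotation vector about the world's x, y, z in units of 6 degrees (1.0 is 6 degrees), a list of three; "travel": the shift along the world's x, y, z in units of 30 mm (1.0 is 30 mm), a list of three; "fingers": the closure in counts, from 0 (fully open) to 255 (shut). A call has 1 to 8 rows; each row shifts and turns the pose as measured when the row begins; what a row does not reach is not made up. A row lasts 1/10 s, in which the tool goes at most 50 mm and 8.59 degrees, less where a joint would pass 70% of its speed; a pose out of reach is approached as far as the arm can. A call is refused whole if a number of a shift passes 1 or a number of a turn 1, either way. A call with a gripper value outside its range is refused whole. The fingers move at their own pace and stop on an object; "squeeze" is the grip in N (left out, the last holds). Time passes only in rows, so rows that do not move let the fingers close. It gives the time, the measured TCP pose, the force and the opening at its end, in the units of the state.
- observe(): the state, without advancing time (a new reading comes with each control period).
- get_image(name): name is "scene" or "top"; returns the picture (480x640x3 uint8, red, green, blue); there is no depth.
- calibration(name): a dict with "camera_matrix" (3x3 intrinsics, pixels), "position" and "rotation" of the camera in the world. Camera axes: x right, y down, z forward; pixel columns grow to the right and rows downward; lengths in m; the calibration is good to about 2 mm. A picture is of the moment at which its call begins. calibration takes no time and is no camera call.
- close_job(): hands the job in, once; it reports no verdict.
The state is a dict: "time_s": time; "q": joint angles; "qvel": joint speeds; "joint_efforts": joint torques, N m; "position": TCP position; "tool_rot": TCP orientation; "ft_force": force on the tool from outside, world axes, zero at the start; "wrist_torque": the same for the moment, N m; "grip_width": finger opening in m.
Only numpy, scipy, OpenCV 4.12 (cv2) and the standard library are available. Lean on these libraries where they do the work, as an engineer would, in place of code of your own. Each camera call takes 0.05 s, during which the arm holds its last target.

TASK

Move the four rock core plugs from the blue tray into the wells of the aluminium sample shuttle, one to a well, keeping their depth order: the plug next to the red block in the tray goes into the well next to the shuttle's red end, and so on along the row. Set each one upright on the floor of its well without dropping it or knocking it over, and leave the flat end trims where they lie in the tray.

Things in the scene. Friction and masses are not known exactly. Their poses are not given: they have to be found in the camera images.
- plug_limestone: loose core plug of off-white limestone: upright cylinder 25 mm across and 48 mm tall, about 60 g, with a few thin bands; origin at the centre of its foot, z along its axis. It starts standing in a cell of the blue tray, foot 4 mm above the bench; its neighbours' axes are about 56 mm away along the row, so grip it across the row (fingers closing along the tray's x), 30 to 44 mm above its foot.
- plug_sandstone: loose core plug of ochre-yellow sandstone: upright cylinder 25 mm across and 48 mm tall, about 60 g, with a few thin bands; origin at the centre of its foot, z along its axis. It starts standing in a cell of the blue tray, foot 4 mm above the bench; its neighbours' axes are about 56 mm away along the row, so grip it across the row (fingers closing along the tray's x), 30 to 44 mm above its foot.
- plug_basalt: loose core plug of black basalt: upright cylinder 25 mm across and 48 mm tall, about 60 g, with a few thin bands; origin at the centre of its foot, z along its axis. It starts standing in a cell of the blue tray, foot 4 mm above the bench; its neighbours' axes are about 56 mm away along the row, so grip it across the row (fingers closing along the tray's x), 30 to 44 mm above its foot.
- plug_serpentinite: loose core plug of dark green serpentinite: upright cylinder 25 mm across and 48 mm tall, about 60 g, with a few thin bands; origin at the centre of its foot, z along its axis. It starts standing in a cell of the blue tray, foot 4 mm above the bench; its neighbours' axes are about 56 mm away along the row, so grip it across the row (fingers closing along the tray's x), 30 to 44 mm above its foot.
- trim_limestone: loose end trim cut from the off-white limestone plug: flat disc of the same rock, 25 mm across and 10 mm thick, lying in the same tray cell about 50 mm behind the plug (tray +x); origin at the centre of its underside, at the start 4 mm above the bench, its x and y axes along the tray's. It stays in the tray and marks that plug's place in the row.
- trim_sandstone: loose end trim cut from the ochre-yellow sandstone plug: flat disc of the same rock, 25 mm across and 10 mm thick, lying in the same tray cell about 50 mm behind the plug (tray +x); origin at the centre of its underside, at the start 4 mm above the bench, its x and y axes along the tray's. It stays in the tray and marks that plug's place in the row.
- trim_basalt: loose end trim cut from the black basalt plug: flat disc of the same rock, 25 mm across and 10 mm thick, lying in the same tray cell about 50 mm behind the plug (tray +x); origin at the centre of its underside, at the start 4 mm above the bench, its x and y axes along the tray's. It stays in the tray and marks that plug's place in the row.
- trim_serpentinite: loose end trim cut from the dark green serpentinite plug: flat disc of the same rock, 25 mm across and 10 mm thick, lying in the same tray cell about 50 mm behind the plug (tray +x); origin at the centre of its underside, at the start 4 mm above the bench, its x and y axes along the tray's. It stays in the tray and marks that plug's place in the row.
- top_block: bright red marker block, 60 x 24 x 24 mm, fixed in one end cell of the blue tray (a bare wooden block lies in the other end cell): it marks the top end of the row, where the shallowest plug is. Origin at the centre of its underside, 4 mm above the bench; its x and y axes are the tray's (y along the row). The nearest plug's axis is about 46 mm away along the row, the next ones 56 mm further each. The tray is 118 x 300 mm with walls 14 mm high and is fixed for the job.
- shuttle: aluminium sample shuttle, fixed for the job: bar 66 mm (x) by 250 mm (y) and 18 mm high with four round wells in a row, 40 mm wide and 12 mm deep (flat floor 6 mm above the bench), at x = 0 and y = +87, +29, -29 and -87 mm. Origin at the centre of its underside. The red end cap (26 mm high) is at its +y end, a small black knob at its -y end; the first well is the one next to the red cap (y = +87 mm), the fourth the one at y = -87 mm.

How it is judged:
By the outcome, as a careful person would: the job done as asked, in the order asked, and still so for the second after the job is handed in, with the robot touching nothing.
It also fails if it takes over 106 s, if anything falls off the work surface, if the arm or the gripper's body presses on something with over 40 N, if the wrist force passes 120 N, or if a joint passes its speed limit or range.

## Working session

There is one attempt and no reset: what is moved stays moved. The work goes in short steps, Python scripts to look and compute and a tool call to move; the robot and the scene stay as the last step left them, time stands still between calls to the robot, and variables do not carry over. Pictures are saved under pics/ and viewed, and the job is handed in when it is done.

Besides the shell and the picture viewer there is one more tool, called after "Request:" as name([rows], argument=value, ...), one row to a line, values as JSON. servo_tool: Moves the arm, as the interface text tells. Its arguments: {"type":"object","properties":{"commands":{"type":"array","items":{"type":"object","properties":{"delta_rot":{"type":"array","items":{"type":"number"}},"travel":{"type":"array","items":{"type":"number"}},"fingers":{"type":"number"}}}},"squeeze":{"type":"number"}},"required":["commands"]}

```bash
mkdir -p pics; python3 - <<'E'
from rig import *
import cv2
for n in("scene","top"):
    im=get_image(n);cv2.imwrite(f"pics/{n}0.png",im[:,:,::-1]);print(n,calibration(n))
s=observe();print(s)
E
```

```text
scene {'camera_matrix': array([[444.71735119,   0.        , 317.7730556 ],
       [  0.        , 444.71735119, 240.71967553],
       [  0.        ,   0.        ,   1.        ]]), 'position': array([ 1.34779793, -0.07417301,  0.62481852]), 'rotation': array([[ 0.0919642 ,  0.57570219, -0.81247127],
       [ 0.99555053, -0.06998518,  0.06309687],
       [-0.02053594, -0.81465886, -0.57957675]])}
top {'camera_matrix': array([[507.37656398,   0.        , 319.01897979],
       [  0.        , 507.37656398, 236.59634557],
       [  0.        ,   0.        ,   1.        ]]), 'position': array([0.39224732, 0.00398252, 0.87461144]), 'rotation': array([[-2.16869956e-02, -9.82845132e-01,  1.83153270e-01],
       [-9.99757022e-01,  2.20428929e-02, -9.26881592e-05],
       [-3.94612982e-03, -1.83110778e-01, -9.83084366e-01]])}
{'time_s': 0.1, 'q': array([ 5.33248497e+01,  2.18371843e+01,  7.43788860e+01, -1.36719317e-03,
        8.38566561e+01, -1.23368290e+01]), 'qvel': array([ 0.04098621,  0.00025296, -0.15198522, -0.02061402, -0.02021879,
        0.03149212]), 'joint_efforts': array([ 4.15763789e-03, -4.49224162e+01, -2.31657887e+01, -1.45861472e-04,
        3.70350812e-03,  1.67068407e-05]), 'position': array([0.22652961, 0.50090382, 0.23078198]), 'tool_rot': array([[-9.11128805e-01,  4.12121043e-01, -7.39104826e-04],
       [ 4.12121632e-01,  9.11128254e-01, -1.03220514e-03],
       [ 2.48025831e-04, -1.24507292e-03, -9.99999194e-01]]), 'ft_force': array([ 0.37916568,  0.79503098, -0.22381367]), 'wrist_torque': array([0.01924618, 0.02892641, 0.01387628]), 'grip_width': 0.08546406492262841}
```

View pics/scene0.png

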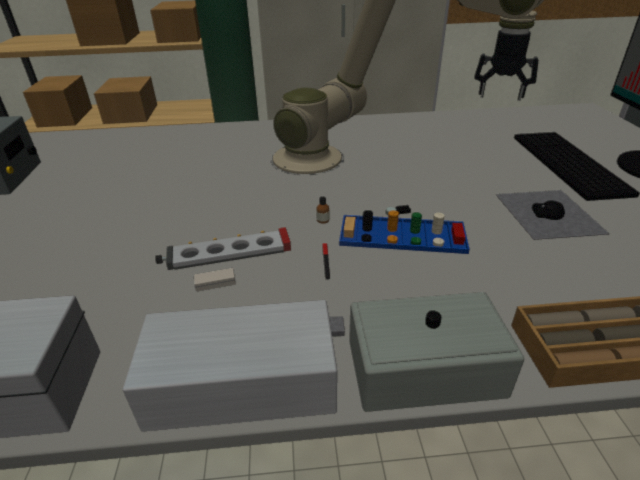

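View pics/top0.png

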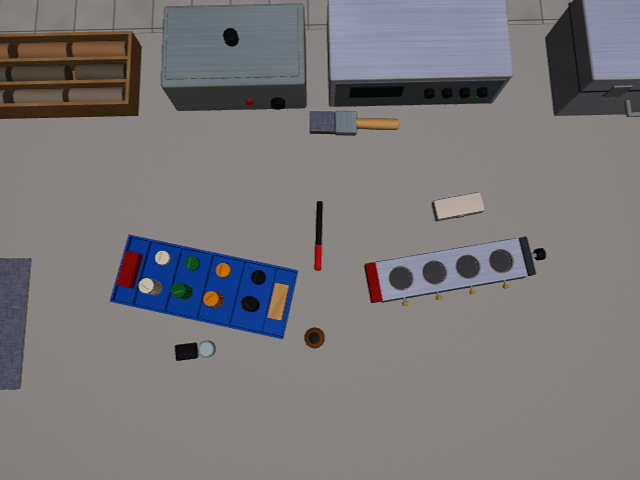

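The top view shows the tray with its red block at (128,269). From there the plugs run white (148,286), green (180,291), orange (211,299), black (250,304). The shuttle's red cap is at (373,282), with wells at (400,278), (434,272), (467,266) and (500,261). Next I'll measure these in the image.

```bash
cat > h.py <<'E'
import numpy as np,cv2
from rig import *
def ray(n,u,v):
    c=calibration(n);d=c["rotation"]@np.linalg.inv(c["camera_matrix"])@np.array([u,v,1.]);return c["position"],d
def onz(n,u,v,z):
    p,d=ray(n,u,v);return p+d*(z-p[2])/d[2]
def proj(n,P):
    c=calibration(n);q=c["camera_matrix"]@(c["rotation"].T@(np.array(P)-c["position"]));return q[:2]/q[2]
def blobs(m,amin=30):
    n,l,s,c=cv2.connectedComponentsWithStats(m.astype(np.uint8));return [(c[i].round(1),s[i].tolist()) for i in range(1,n) if s[i][4]>=amin]
E
python3 - <<'E'
import cv2
a=cv2.imread("pics/top0.png");
cv2.imwrite("pics/t_tray.png",cv2.resize(a[225:345,100:310],None,fx=3.8,fy=3.8,interpolation=cv2.INTER_CUBIC))
cv2.imwrite("pics/t_sh.png",cv2.resize(a[225:315,355:555],None,fx=4,fy=4,interpolation=cv2.INTER_CUBIC))
b=cv2.imread("pics/scene0.png")
cv2.imwrite("pics/s_tray.png",cv2.resize(b[190:260,330:480],None,fx=5,fy=5,interpolation=cv2.INTER_CUBIC))
E
```

```text
(no output)
```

View pics/t_tray.png

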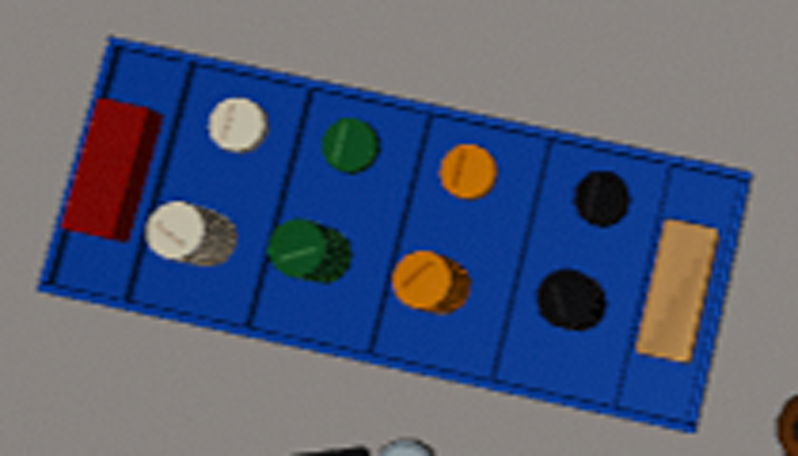

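View pics/t_sh.png

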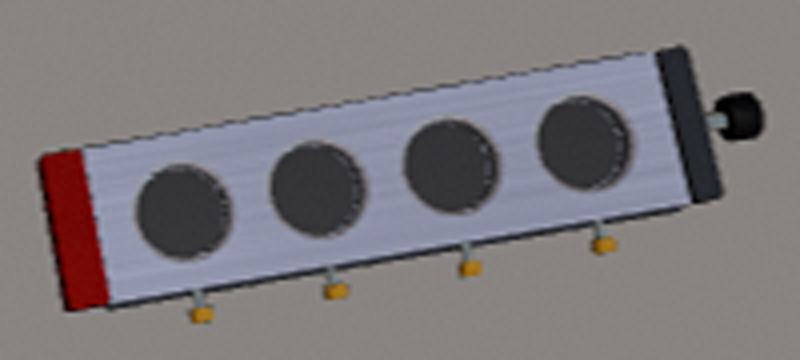

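View pics/s_tray.png

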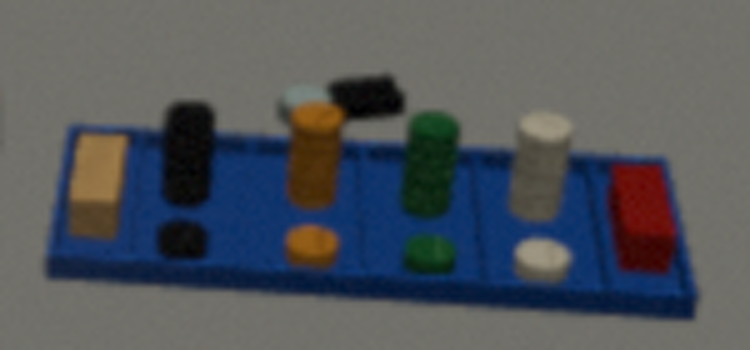

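```bash
python3 - <<'E'
from h import *
a=cv2.imread("pics/top0.png");b=cv2.imread("pics/scene0.png")
def P(U,V,f=3.8,x=100,y=225): return x+(U+.5)/f-.5,y+(V+.5)/f-.5
tops=dict(lim=(176,231),ser=(296,248),san=(422,281),bas=(566,296))
trims=dict(lim=(237,124),ser=(350,145),san=(468,171),bas=(602,198))
for k in tops:
    print(k,onz("top",*P(*tops[k]),.052).round(4),"trim",onz("top",*P(*trims[k]),.014).round(4))
for U,V in [(185,212),(318,189),(451,166),(585,143)]:
    print("well",onz("top",*P(U,V,4,355,225),.018).round(4))
# masks: plug blobs in top view
hsv=cv2.cvtColor(a,cv2.COLOR_BGR2HSV)
H,S,V=[hsv[...,i].astype(int) for i in range(3)]
roi=np.zeros(H.shape,bool);roi[240:325,135:268]=1
blue=(H>100)&(H<130)&(S>120)
m=roi&~blue
for nm,mm in dict(lim=m&(S<110)&(V>120),ser=m&(H>45)&(H<85)&(S>100)&(V>60),san=m&(H>8)&(H<28)&(V>100)&(S>120),bas=m&(V<50)).items(): print(nm,blobs(mm))
# scene view tops: crop
for k,(U,W) in dict(bas=(189,109),san=(317,117),ser=(436,125),lim=(545,125)).items():
    print("scene",k,onz("scene",*P(U,W,5,330,190),.052).round(4))
for k,(U,W) in dict(bas=(184,236),san=(312,241),ser=(430,249),lim=(543,257)).items():
    print("scene trim",k,onz("scene",*P(U,W,5,330,190),.014).round(4))
E
```

```text
lim [0.4712 0.2864 0.052 ] trim [0.5226 0.2738 0.014 ]
ser [0.4629 0.2349 0.052 ] trim [0.5119 0.2226 0.014 ]
san [0.4477 0.1809 0.052 ] trim [0.499  0.1693 0.014 ]
bas [0.44   0.1197 0.052 ] trim [0.4855 0.1091 0.014 ]
well [ 0.4782 -0.1329  0.018 ]
well [ 0.4867 -0.1897  0.018 ]
well [ 0.4952 -0.2467  0.018 ]
well [ 0.5038 -0.3043  0.018 ]
lim [(array([230.3, 247.4]), [159, 240, 109, 23, 1314]), (array([161.7, 257.2]), [155, 251, 15, 14, 161]), (array([145.7, 285.1]), [139, 278, 15, 16, 180]), (array([161.2, 318.6]), [135, 308, 78, 17, 704])]
ser [(array([191.3, 262.7]), [185, 256, 14, 14, 148]), (array([177.7, 289.9]), [170, 283, 16, 15, 170])]
san [(array([222.8, 269.6]), [216, 263, 15, 14, 160]), (array([210.8, 298.3]), [203, 291, 16, 16, 189])]
bas [(array([258., 277.]), [252, 271, 13, 13, 143]), (array([186.9, 292.3]), [180, 284, 12, 15, 83]), (array([249.9, 303.7]), [242, 296, 17, 16, 203])]
scene bas [0.4366 0.1198 0.052 ]
scene san [0.4516 0.1797 0.052 ]
scene ser [0.4658 0.2344 0.052 ]
scene lim [0.4722 0.2858 0.052 ]
scene trim bas [0.4895 0.1093 0.014 ]
scene trim san [0.5009 0.1687 0.014 ]
scene trim ser [0.5141 0.2223 0.014 ]
scene trim lim [0.5268 0.2728 0.014 ]
```

Request:
servo_tool([
  {"travel": [0.6,-0.55,-0.1],"delta_rot": [0,0,-1],"fingers": 0},
  {"travel": [0.6,-0.55,-0.1],"delta_rot": [0,0,-1],"fingers": 0},
  {"travel": [0.6,-0.55,-0.1],"delta_rot": [0,0,-1],"fingers": 0},
  {"travel": [0.6,-0.55,-0.1],"delta_rot": [0,0,-1],"fingers": 0},
  {"travel": [0.6,-0.55,-0.1],"delta_rot": [0,0,-1],"fingers": 0},
  {"travel": [0.6,-0.55,-0.1],"delta_rot": [0,0,-1],"fingers": 0},
  {"travel": [0.6,-0.55,-0.1],"delta_rot": [0,0,-1],"fingers": 0},
  {"travel": [0.6,-0.55,-0.1],"delta_rot": [0,0,-1],"fingers": 0},
], squeeze=40)

```text
time_s: 0.9
position: [0.3722, 0.3645, 0.2035]
tool_rot: [[-0.278, 0.961, -0.006], [0.961, 0.278, -0.001], [0.0, -0.006, -1.0]]
ft_force: [0.6, 0.5, 0.0]
grip_width: 0.0853
```

Request:
servo_tool([
  {"travel": [0.63,-0.5,-0.3],"delta_rot": [0,0,-0.95],"fingers": 0},
  {"travel": [0.63,-0.5,-0.3],"delta_rot": [0,0,-0.95],"fingers": 0},
  {"travel": [0.63,-0.5,-0.3],"delta_rot": [0,0,-0.95],"fingers": 0},
  {"travel": [0.63,-0.5,-0.3],"delta_rot": [0,0,-0.95],"fingers": 0},
  {"travel": [0.63,-0.5,-0.3],"delta_rot": [0,0,-0.95],"fingers": 0},
  {"travel": [0,0,0],"fingers": 0},
])

```text
validation failed for argument at $.co...
```

```bash
cat > st.py <<'E'
from h import *
import sys
s=observe();R=s["tool_rot"];y=R[:,1]
print("t",s["time_s"],"p",s["position"].round(4),"yaw",np.degrees(np.arctan2(y[1],y[0])).round(2),"rotvec to vertical (units)",(np.cross(R[:,2],[0,0,-1])*57.3/6).round(3),"F",s["ft_force"].round(1),"w",s["grip_width"].round(4))
if len(sys.argv)>1:
    t=np.array([float(v) for v in sys.argv[1:4]]);print("units to go",((t-s["position"])/.03).round(2), "rot",((float(sys.argv[4])-np.degrees(np.arctan2(y[1],y[0])))/6).round(2))
E
python3 st.py 0.4717 0.2861 0.020 -12.7
```

```text
Traceback (most recent call last):
  File "st.py", line 4, in <module>
    print("t",s["time_s"],"p",s["position"].round(4),"yaw",np.degrees(np.arctan2(y[1],y[0])).round(2),"rotvec to vertical (units)",(np.cross(R[:,2],[0,0,-1])*57.3/6).round(3),"F",s["ft_force"].round(1),"w",s["grip_width"].round(4))
                                                                                                                                                                                                              ^^^^^^^^^^^^^^^^^^^^^
AttributeError: 'float' object has no attribute 'round'
```

Request:
servo_tool([
  {"travel": [0.63,-0.5,-0.3],"delta_rot": [0,0,-0.95],"fingers": 0},
  {"travel": [0.63,-0.5,-0.3],"delta_rot": [0,0,-0.95],"fingers": 0},
  {"travel": [0.63,-0.5,-0.3],"delta_rot": [0,0,-0.95],"fingers": 0},
  {"travel": [0.63,-0.5,-0.3],"delta_rot": [0,0,-0.95],"fingers": 0},
  {"travel": [0.63,-0.5,-0.3],"delta_rot": [0,0,-0.95],"fingers": 0},
  {"travel": [0,0,0],"delta_rot": [0,0,0],"fingers": 0},
])

```text
time_s: 1.5
position: [0.4711, 0.2838, 0.1547]
tool_rot: [[0.241, 0.971, -0.01], [0.971, -0.241, 0.0], [-0.002, -0.01, -1.0]]
ft_force: [1.0, 0.2, -0.4]
grip_width: 0.0852
```

```bash
sed -i 's/s\["grip_width"\].round(4)/round(float(s["grip_width"]),4)/' st.py
python3 st.py 0.4717 0.2861 0.020 -12.7;python3 -c "
from h import *
cv2.imwrite('pics/a1.png',cv2.resize(get_image('top')[225:345,100:310,::-1],None,fx=3.8,fy=3.8))"
```

```text
t 1.5 p [0.4711 0.2838 0.1547] yaw -13.92 rotvec to vertical (units) [-0.004 -0.094 -0.   ] F [ 1.   0.2 -0.4] w 0.0852
units to go [ 0.02  0.08 -4.49] rot 0.2
```

View pics/a1.png

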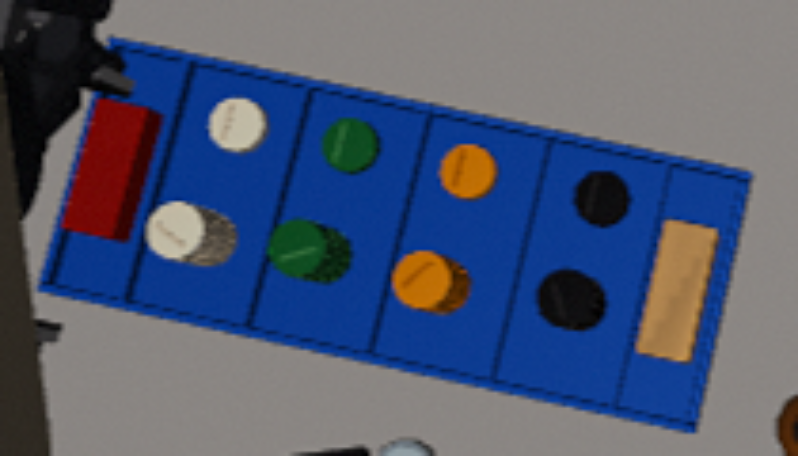

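The fingers straddle the white plug. They look offset only because of parallax. Descending.

Request:
servo_tool([
  {"travel": [0.02,0.08,-0.6],"delta_rot": [0,-0.09,0.2],"fingers": 0},
  {"travel": [0,0,-0.9],"delta_rot": [0,0,0],"fingers": 0},
  {"travel": [0,0,-0.9],"delta_rot": [0,0,0],"fingers": 0},
  {"travel": [0,0,-0.6],"delta_rot": [0,0,0],"fingers": 0},
  {"travel": [0,0,-0.4],"delta_rot": [0,0,0],"fingers": 0},
  {"travel": [0,0,0],"delta_rot": [0,0,0],"fingers": 0},
])

```text
time_s: 2.15
position: [0.4671, 0.2911, 0.0523]
tool_rot: [[0.202, 0.979, 0.002], [0.979, -0.202, 0.003], [0.003, 0.002, -1.0]]
ft_force: [-0.7, 0.5, 0.3]
grip_width: 0.0854
```

```bash
python3 st.py 0.4717 0.2861 0.020 -12.7;python3 -c "
from h import *
cv2.imwrite('pics/a2.png',cv2.resize(get_image('scene')[130:270,330:510,::-1],None,fx=4.2,fy=4.2))"
```

```text
t 2.15 p [0.4671 0.2911 0.0523] yaw -11.65 rotvec to vertical (units) [-0.027  0.021  0.   ] F [-0.7  0.5  0.3] w 0.0854
units to go [ 0.15 -0.17 -1.08] rot -0.18
```

View pics/a2.png

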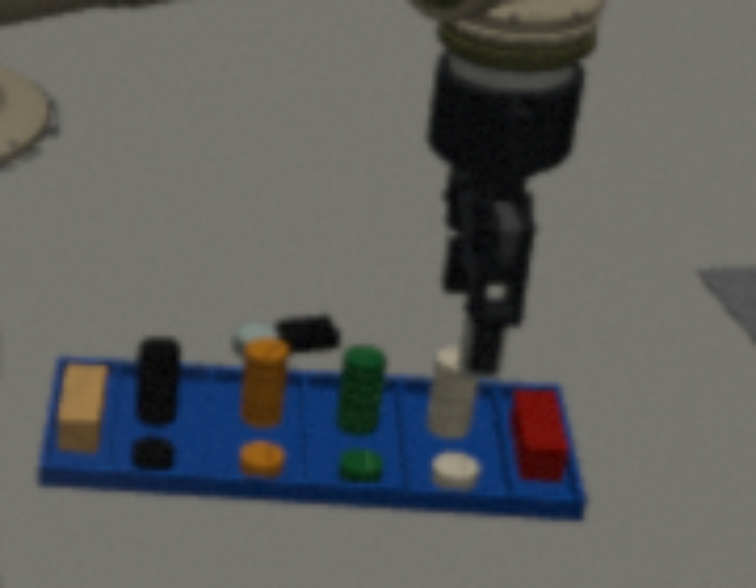

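```bash
python3 - <<'E'
from h import *
s=observe();p=s["position"];R=s["tool_rot"]
for w in (1,-1):
  q=p+R[:,1]*.045*w-R[:,2]*.013
  for n in("scene","top"): print(n,w,proj(n,q).round(1))
for pl in [(.4717,.2861,.052)]: print(proj("scene",pl),proj("top",pl))
print((proj("scene",p+R[:,1]*.045-R[:,2]*.013)-[330,130])*4.2)
im=get_image("top");cv2.imwrite('pics/a3.png',cv2.resize(im[200:350,80:280,::-1],None,fx=4,fy=4))
E
```

```text
scene 1 [443.2 218.4]
top 1 [146.6 259.5]
scene -1 [438.9 198.9]
top -1 [132.8 315.2]
[438.63938631 214.47785476] [146.12247491 285.13727613]
[475.5371765 371.3891058]
```

View pics/a3.png

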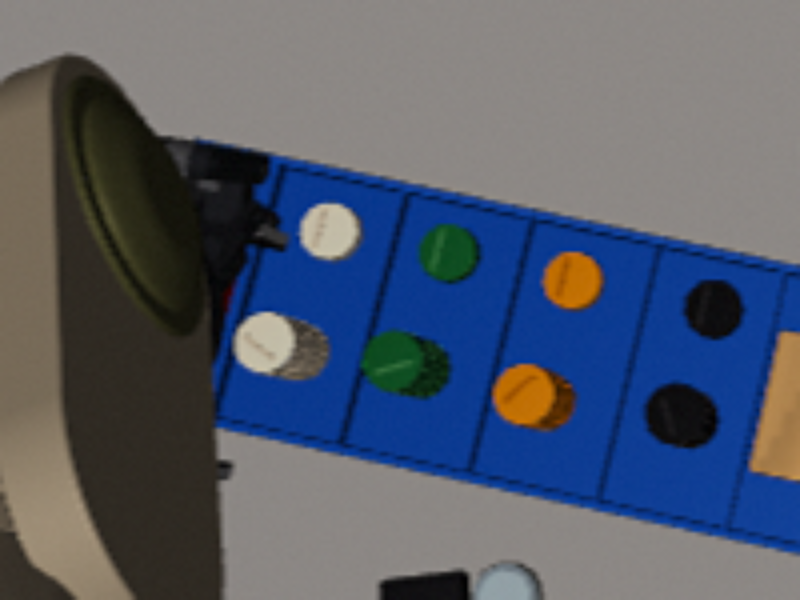

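The measured fingertips match the projected TCP. Finishing the approach.

Request:
servo_tool([
  {"travel": [0.15,-0.17,0],"delta_rot": [0,0,-0.18],"fingers": 0},
  {"travel": [0,0,0],"delta_rot": [0,0,0],"fingers": 0},
  {"travel": [0,0,0],"delta_rot": [0,0,0],"fingers": 0},
])

```text
time_s: 2.55
position: [0.4738, 0.2866, 0.0565]
tool_rot: [[0.221, 0.975, 0.009], [0.975, -0.221, 0.005], [0.007, 0.008, -1.0]]
ft_force: [0.3, -0.8, -0.5]
grip_width: 0.0851
```

```bash
python3 st.py 0.4717 0.2861 0.020 -12.7
```

```text
t 2.55 p [0.4738 0.2866 0.0565] yaw -12.77 rotvec to vertical (units) [-0.05  0.09  0.  ] F [ 0.3 -0.8 -0.5] w 0.0851
units to go [-0.07 -0.02 -1.22] rot 0.01
```

Request:
servo_tool([
  {"travel": [-0.07,-0.02,-0.4],"delta_rot": [-0.05,0.09,0],"fingers": 0},
  {"travel": [0,0,-0.4],"delta_rot": [0,0,0],"fingers": 0},
  {"travel": [0,0,-0.3],"delta_rot": [0,0,0],"fingers": 0},
  {"travel": [0,0,0],"delta_rot": [0,0,0],"fingers": 0},
])

```text
time_s: 2.95
position: [0.4713, 0.2857, 0.0207]
tool_rot: [[0.221, 0.975, -0.001], [0.975, -0.221, -0.0], [-0.001, -0.001, -1.0]]
ft_force: [1.6, -0.2, 0.2]
grip_width: 0.0853
```

```bash
python3 st.py 0.4717 0.2861 0.020 -12.7;python3 st.py
```

```text
t 2.95 p [0.4713 0.2857 0.0207] yaw -12.78 rotvec to vertical (units) [ 0.004 -0.007  0.   ] F [ 1.6 -0.2  0.2] w 0.0853
units to go [ 0.01  0.01 -0.02] rot 0.01
t 2.95 p [0.4713 0.2857 0.0207] yaw -12.78 rotvec to vertical (units) [ 0.004 -0.007  0.   ] F [ 1.6 -0.2  0.2] w 0.0853
```

Request:
servo_tool([
  {"travel": [0,0,0],"delta_rot": [0,0,0],"fingers": 255},
  {"travel": [0,0,0],"delta_rot": [0,0,0],"fingers": 255},
  {"travel": [0,0,0],"delta_rot": [0,0,0],"fingers": 255},
  {"travel": [0,0,0],"delta_rot": [0,0,0],"fingers": 255},
  {"travel": [0,0,0],"delta_rot": [0,0,0],"fingers": 255},
  {"travel": [0,0,0],"delta_rot": [0,0,0],"fingers": 255},
  {"travel": [0,0,0],"delta_rot": [0,0,0],"fingers": 255},
  {"travel": [0,0,0],"delta_rot": [0,0,0],"fingers": 255},
], squeeze=40)

```text
time_s: 3.75
position: [0.4716, 0.2859, 0.0211]
tool_rot: [[0.221, 0.975, -0.0], [0.975, -0.221, -0.0], [-0.0, -0.0, -1.0]]
ft_force: [-0.2, 0.9, -0.8]
grip_width: 0.0238
```

```bash
python3 st.py 0.4717 0.2861 0.020 -12.7;python3 -c "
from h import *
cv2.imwrite('pics/a4.png',cv2.resize(get_image('scene')[130:270,330:510,::-1],None,fx=4.2,fy=4.2))"
```

```text
t 3.75 p [0.4716 0.2859 0.0211] yaw -12.77 rotvec to vertical (units) [ 0.001 -0.001  0.   ] F [-0.2  0.9 -0.8] w 0.0238
units to go [ 0.    0.01 -0.04] rot 0.01
```

View pics/a4.png

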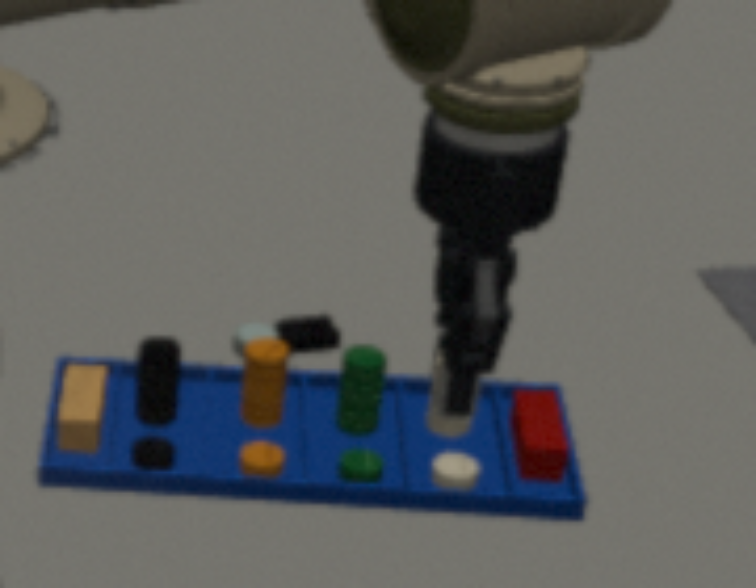

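Request:
servo_tool([
  {"travel": [0,0,0.3],"delta_rot": [0,0,0],"fingers": 255},
  {"travel": [0,0,0.5],"delta_rot": [0,0,0],"fingers": 255},
  {"travel": [0,0,0.6],"delta_rot": [0,0,0],"fingers": 255},
  {"travel": [0,0,0.6],"delta_rot": [0,0,0],"fingers": 255},
  {"travel": [0,0,0.5],"delta_rot": [0,0,0],"fingers": 255},
  {"travel": [0,0,0.3],"delta_rot": [0,0,0],"fingers": 255},
  {"travel": [0,0,0],"delta_rot": [0,0,0],"fingers": 255},
])

```text
time_s: 4.5
position: [0.4711, 0.2858, 0.1112]
tool_rot: [[0.221, 0.975, 0.0], [0.975, -0.221, 0.0], [0.0, 0.0, -1.0]]
ft_force: [-0.5, 0.7, -0.4]
grip_width: 0.024
```

```bash
python3 st.py 0.4782 -0.1329 0.095 8.5;python3 -c "
from h import *
cv2.imwrite('pics/a5.png',cv2.resize(get_image('scene')[130:270,330:510,::-1],None,fx=4.2,fy=4.2))"
```

```text
t 4.5 p [0.4711 0.2858 0.1112] yaw -12.77 rotvec to vertical (units) [-0.     0.003  0.   ] F [-0.5  0.7 -0.4] w 0.024
units to go [  0.24 -13.96  -0.54] rot 3.54
```

View pics/a5.png

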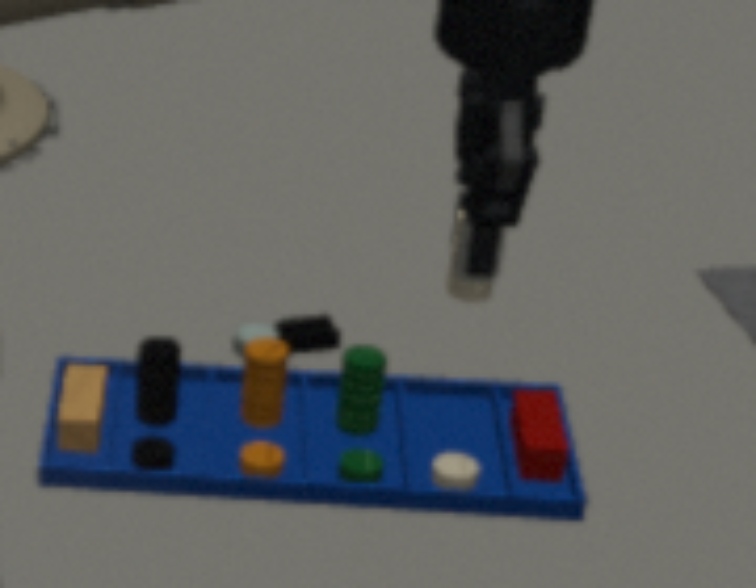

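```bash
cat > exp.py <<'E'
from h import *
s=observe();p=s["position"]
for n,o in (("scene",(330,130)),):
  for dz in (-.016,.032): print(n,((proj(n,p+[0,0,dz])-o)*4.2).round(1))
E
python3 exp.py
```

```text
scene [465.5 289.4]
scene [477.8 212.6]
```

Request:
servo_tool([
  {"travel": [0.02,-0.5,0],"delta_rot": [0,0,0.2],"fingers": 255},
  {"travel": [0.02,-0.9,0],"delta_rot": [0,0,0.25],"fingers": 255},
  {"travel": [0.02,-0.9,0],"delta_rot": [0,0,0.25],"fingers": 255},
  {"travel": [0.02,-0.9,0],"delta_rot": [0,0,0.25],"fingers": 255},
  {"travel": [0.02,-0.9,0],"delta_rot": [0,0,0.25],"fingers": 255},
  {"travel": [0.02,-0.9,0],"delta_rot": [0,0,0.25],"fingers": 255},
  {"travel": [0.02,-0.9,0],"delta_rot": [0,0,0.25],"fingers": 255},
  {"travel": [0.02,-0.9,0],"delta_rot": [0,0,0.25],"fingers": 255},
])

```text
time_s: 5.35
position: [0.4717, 0.0768, 0.1044]
tool_rot: [[0.005, 1.0, -0.011], [1.0, -0.005, -0.002], [-0.002, -0.011, -1.0]]
ft_force: [0.6, 0.1, -0.4]
grip_width: 0.024
```

```bash
python3 st.py 0.4782 -0.1329 0.095 8.5
```

```text
t 5.35 p [0.4717 0.0768 0.1044] yaw -0.3 rotvec to vertical (units) [ 0.017 -0.107  0.   ] F [ 0.6  0.1 -0.4] w 0.024
units to go [ 0.22 -6.99 -0.31] rot 1.47
```

Request:
servo_tool([
  {"travel": [0.03,-0.95,0.05],"delta_rot": [0,-0.05,0.2],"fingers": 255},
  {"travel": [0.03,-0.95,0.05],"delta_rot": [0,-0.05,0.2],"fingers": 255},
  {"travel": [0.03,-0.95,0.05],"delta_rot": [0,0,0.2],"fingers": 255},
  {"travel": [0.03,-0.95,0.05],"delta_rot": [0,0,0.2],"fingers": 255},
  {"travel": [0.03,-0.95,0],"delta_rot": [0,0,0.2],"fingers": 255},
  {"travel": [0.03,-0.95,0],"delta_rot": [0,0,0.2],"fingers": 255},
  {"travel": [0.03,-0.6,0],"delta_rot": [0,0,0.2],"fingers": 255},
  {"travel": [0,0,0],"delta_rot": [0,0,0],"fingers": 255},
])

```text
time_s: 6.15
position: [0.4744, -0.1222, 0.1046]
tool_rot: [[-0.144, 0.99, -0.011], [0.99, 0.144, 0.001], [0.002, -0.011, -1.0]]
ft_force: [-0.9, 1.1, -0.7]
grip_width: 0.0242
```

```bash
python3 st.py 0.4782 -0.1329 0.095 8.5
```

```text
t 6.15 p [ 0.4744 -0.1222  0.1046] yaw 8.27 rotvec to vertical (units) [-0.006 -0.105 -0.   ] F [-0.9  1.1 -0.7] w 0.0242
units to go [ 0.13 -0.36 -0.32] rot 0.04
```

Request:
servo_tool([
  {"travel": [0.13,-0.36,-0.3],"delta_rot": [0,-0.1,0.04],"fingers": 255},
  {"travel": [0,0,-0.3],"delta_rot": [0,0,0],"fingers": 255},
  {"travel": [0,0,-0.3],"delta_rot": [0,0,0],"fingers": 255},
  {"travel": [0,0,0],"delta_rot": [0,0,0],"fingers": 255},
  {"travel": [0,0,0],"delta_rot": [0,0,0],"fingers": 255},
])

```text
time_s: 6.65
position: [0.4773, -0.1308, 0.0731]
tool_rot: [[-0.149, 0.989, -0.004], [0.989, 0.149, 0.004], [0.004, -0.003, -1.0]]
ft_force: [0.7, -0.1, -0.6]
grip_width: 0.0238
```

```bash
python3 st.py 0.4782 -0.1329 0.0235 8.5;python3 -c "
from h import *
cv2.imwrite('pics/a6.png',cv2.resize(get_image('scene')[170:290,140:320,::-1],None,fx=4.2,fy=4.2))
cv2.imwrite('pics/a6t.png',cv2.resize(get_image('top')[225:315,355:555,::-1],None,fx=4,fy=4))"
```

```text
t 6.65 p [ 0.4773 -0.1308  0.0731] yaw 8.57 rotvec to vertical (units) [-0.034 -0.039 -0.   ] F [ 0.7 -0.1 -0.6] w 0.0238
units to go [ 0.03 -0.07 -1.65] rot -0.01
```

View pics/a6.png

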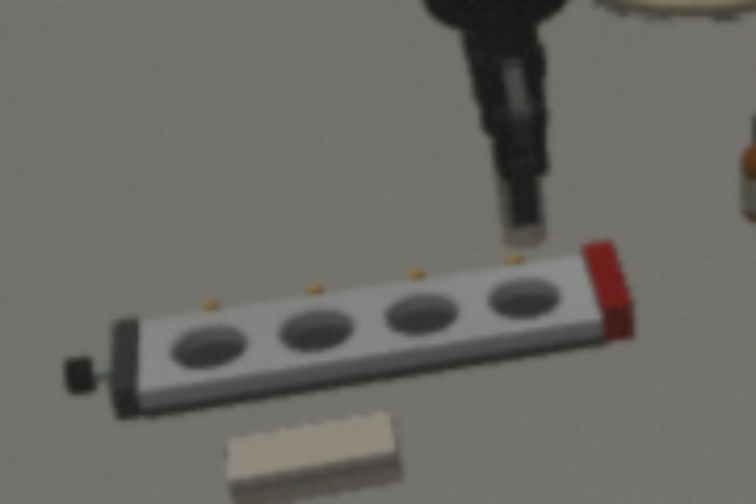

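View pics/a6t.png

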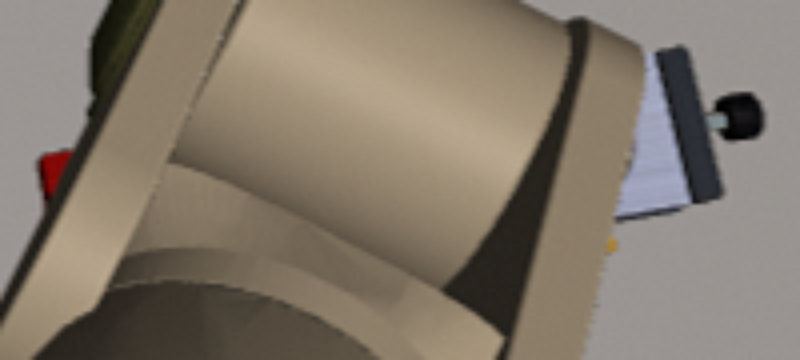

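```bash
python3 - <<'E'
from h import *
P=lambda U,V:(140+(U+.5)/4.2-.5,170+(V+.5)/4.2-.5)
for U,V in [(525,298),(423,313),(317,330),(209,347)]: print(onz("scene",*P(U,V),.018).round(4))
for z in (.053,.056,.059): print(z,onz("scene",*P(523,237),z).round(4))
E
```

```text
[ 0.4814 -0.1329  0.018 ]
[ 0.489  -0.1896  0.018 ]
[ 0.4981 -0.2473  0.018 ]
[ 0.507  -0.3049  0.018 ]
0.053 [ 0.4722 -0.131   0.053 ]
0.056 [ 0.4768 -0.1307  0.056 ]
0.059 [ 0.4814 -0.1304  0.059 ]
```

Request:
servo_tool([
  {"travel": [0.08,-0.07,-0.3],"delta_rot": [-0.03,-0.04,0],"fingers": 255},
  {"travel": [0,0,-0.4],"delta_rot": [0,0,0],"fingers": 255},
  {"travel": [0,0,-0.3],"delta_rot": [0,0,0],"fingers": 255},
  {"travel": [0,0,-0.2],"delta_rot": [0,0,0],"fingers": 255},
  {"travel": [0,0,0],"delta_rot": [0,0,0],"fingers": 255},
])

```text
time_s: 7.25
position: [0.4809, -0.1332, 0.0357]
tool_rot: [[-0.15, 0.989, 0.004], [0.989, 0.15, -0.002], [-0.002, 0.004, -1.0]]
ft_force: [-1.1, -0.5, 0.5]
grip_width: 0.0237
```

```bash
python3 st.py 0.4795 -0.1329 0.0235 8.5;
```

```text
t 7.25 p [ 0.4809 -0.1332  0.0357] yaw 8.61 rotvec to vertical (units) [0.017 0.037 0.   ] F [-1.1 -0.5  0.5] w 0.0237
units to go [-0.05  0.01 -0.41] rot -0.02
```

Request:
servo_tool([
  {"travel": [-0.04,0,-0.15],"delta_rot": [0.02,0.04,0],"fingers": 255},
  {"travel": [0,0,-0.15],"delta_rot": [0,0,0],"fingers": 255},
  {"travel": [0,0,0],"delta_rot": [0,0,0],"fingers": 255},
  {"travel": [0,0,0],"delta_rot": [0,0,0],"fingers": 255},
])

```text
time_s: 7.65
position: [0.4799, -0.1334, 0.0263]
tool_rot: [[-0.15, 0.989, 0.0], [0.989, 0.15, 0.0], [-0.0, 0.0, -1.0]]
ft_force: [-0.3, -0.2, -0.5]
grip_width: 0.0237
```

```bash
python3 st.py 0.4795 -0.1329 0.0235 8.5;
```

```text
t 7.65 p [ 0.4799 -0.1334  0.0263] yaw 8.6 rotvec to vertical (units) [-0.     0.002  0.   ] F [-0.3 -0.2 -0.5] w 0.0237
units to go [-0.01  0.02 -0.09] rot -0.02
```

Request:
servo_tool([
  {"travel": [0,0,-0.05],"delta_rot": [0,0,0],"fingers": 255},
  {"travel": [0,0,-0.05],"delta_rot": [0,0,0],"fingers": 255},
  {"travel": [0,0,0],"delta_rot": [0,0,0],"fingers": 255},
])

```text
time_s: 7.95
position: [0.4802, -0.1335, 0.0235]
tool_rot: [[-0.15, 0.989, 0.001], [0.989, 0.15, -0.001], [-0.001, 0.001, -1.0]]
ft_force: [0.4, 0.3, -0.9]
grip_width: 0.024
```

Request:
servo_tool([
  {"travel": [0,0,-0.03],"delta_rot": [0,0,0],"fingers": 255},
  {"travel": [0,0,0],"delta_rot": [0,0,0],"fingers": 255},
])

```text
time_s: 8.15
position: [0.4803, -0.1336, 0.0228]
tool_rot: [[-0.15, 0.989, 0.002], [0.989, 0.15, -0.001], [-0.001, 0.001, -1.0]]
ft_force: [-0.2, -0.0, -1.5]
grip_width: 0.0243
```

Request:
servo_tool([
  {"travel": [0,0,-0.03],"delta_rot": [0,0,0],"fingers": 255},
  {"travel": [0,0,0],"delta_rot": [0,0,0],"fingers": 255},
])

```text
time_s: 8.35
position: [0.4804, -0.1337, 0.0229]
tool_rot: [[-0.15, 0.989, 0.002], [0.989, 0.15, -0.001], [-0.002, 0.002, -1.0]]
ft_force: [-0.3, -0.1, -0.3]
grip_width: 0.0243
```

Request:
servo_tool([
  {"travel": [0,0,-0.06],"delta_rot": [0,0,0],"fingers": 255},
  {"travel": [0,0,0],"delta_rot": [0,0,0],"fingers": 255},
])

```text
time_s: 8.55
position: [0.4807, -0.1339, 0.0231]
tool_rot: [[-0.15, 0.989, 0.004], [0.989, 0.15, -0.003], [-0.003, 0.004, -1.0]]
ft_force: [0.2, -1.6, -0.8]
grip_width: 0.0236
```

```bash
python3 st.py 0.4795 -0.1329 0.0235 8.5; python3 -c "
from h import *
print(observe()['wrist_torque'],observe()['joint_efforts'])
cv2.imwrite('pics/a7.png',cv2.resize(get_image('scene')[170:290,140:320,::-1],None,fx=4.2,fy=4.2))"
```

```text
t 8.55 p [ 0.4807 -0.1339  0.0231] yaw 8.64 rotvec to vertical (units) [0.025 0.038 0.   ] F [ 0.2 -1.6 -0.8] w 0.0236
units to go [-0.04  0.03  0.01] rot -0.02
[0.04120455 0.02322214 0.03842466] [ 6.32824522e-03 -4.53506291e+01 -1.40185314e+01 -1.63227139e-02
  9.92345880e-02  6.46222579e-04]
```

View pics/a7.png

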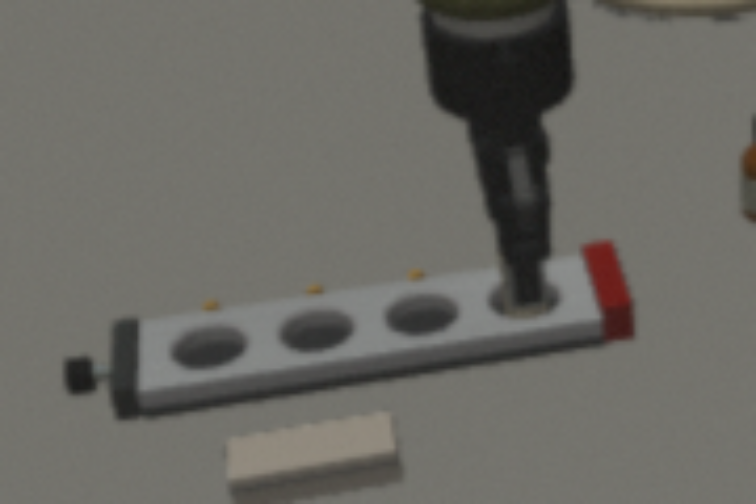

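Request:
servo_tool([
  {"travel": [-0.04,0.02,-0.08],"delta_rot": [0.02,0.04,0],"fingers": 255},
])

```text
time_s: 8.7
position: [0.481, -0.134, 0.0225]
tool_rot: [[-0.15, 0.989, 0.004], [0.989, 0.15, -0.003], [-0.003, 0.003, -1.0]]
ft_force: [-4.2, 2.7, 45.6]
grip_width: 0.0237
```

Request:
servo_tool([
  {"travel": [0,0,0.02],"delta_rot": [0,0,0],"fingers": 255},
  {"travel": [0,0,0],"delta_rot": [0,0,0],"fingers": 255},
])

```text
time_s: 8.9
position: [0.4814, -0.1343, 0.0237]
tool_rot: [[-0.15, 0.989, 0.005], [0.989, 0.15, -0.004], [-0.004, 0.005, -1.0]]
ft_force: [0.1, 0.6, -0.5]
grip_width: 0.0239
```

Request:
servo_tool([
  {"travel": [-0.03,0,-0.03],"delta_rot": [0.04,0.04,0],"fingers": 255},
  {"travel": [0,0,0],"delta_rot": [0,0,0],"fingers": 255},
])

```text
time_s: 9.1
position: [0.4807, -0.1342, 0.0227]
tool_rot: [[-0.15, 0.989, 0.001], [0.989, 0.15, 0.001], [0.001, 0.002, -1.0]]
ft_force: [-1.6, 1.2, 8.0]
grip_width: 0.024
```

Request:
servo_tool([
  {"travel": [0,0,0],"delta_rot": [0,0,0],"fingers": 165},
  {"travel": [0,0,0],"delta_rot": [0,0,0],"fingers": 150},
  {"travel": [0,0,0],"delta_rot": [0,0,0],"fingers": 120},
  {"travel": [0,0,0],"delta_rot": [0,0,0],"fingers": 100},
  {"travel": [0,0,0],"delta_rot": [0,0,0],"fingers": 100},
])

```text
time_s: 9.6
position: [0.4801, -0.1341, 0.0213]
tool_rot: [[-0.15, 0.989, -0.001], [0.989, 0.15, 0.003], [0.003, -0.001, -1.0]]
ft_force: [-0.5, -0.2, -0.2]
grip_width: 0.0522
```

```bash
python3 st.py 0.4795 -0.1329 0.0235 8.5
```

```text
t 9.6 p [ 0.4801 -0.1341  0.0213] yaw 8.62 rotvec to vertical (units) [-0.026 -0.012 -0.   ] F [-0.5 -0.2 -0.2] w 0.0522
units to go [-0.02  0.04  0.07] rot -0.02
```

Now lift straight up slowly, then check.

Request:
servo_tool([
  {"travel": [0,0,0.3],"delta_rot": [0,0,0],"fingers": 100},
  {"travel": [0,0,0.6],"delta_rot": [0,0,0],"fingers": 100},
  {"travel": [0,0,0.8],"delta_rot": [0,0,0],"fingers": 100},
  {"travel": [0,0,0.8],"delta_rot": [0,0,0],"fingers": 60},
  {"travel": [0,0,0.5],"delta_rot": [0,0,0],"fingers": 0},
  {"travel": [0,0,0.3],"delta_rot": [0,0,0],"fingers": 0},
  {"travel": [0,0,0],"delta_rot": [0,0,0],"fingers": 0},
])

```text
time_s: 10.3
position: [0.4794, -0.1337, 0.1271]
tool_rot: [[-0.15, 0.989, -0.001], [0.989, 0.15, 0.003], [0.003, -0.001, -1.0]]
ft_force: [-0.4, 0.4, -0.1]
grip_width: 0.0852
```

```bash
python3 st.py 0.4643 0.2346 0.110 -12.7; python3 -c "
from h import *
cv2.imwrite('pics/a8.png',cv2.resize(get_image('scene')[170:290,140:320,::-1],None,fx=4.2,fy=4.2))"
```

```text
t 10.3 p [ 0.4794 -0.1337  0.1271] yaw 8.63 rotvec to vertical (units) [-0.025 -0.009 -0.   ] F [-0.4  0.4 -0.1] w 0.0852
units to go [-0.5  12.28 -0.57] rot -3.55
```

View pics/a8.png

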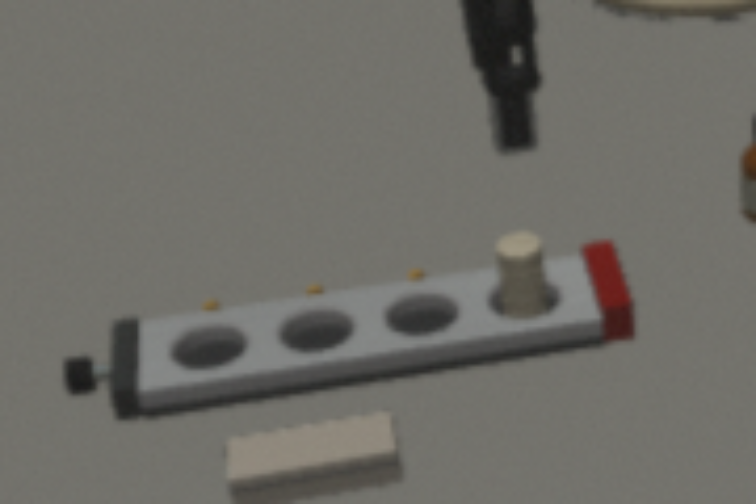

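Limestone stands upright in the red-end well. Next is serpentinite.

Request:
servo_tool([
  {"travel": [0,0.6,0],"delta_rot": [0,0,-0.2],"fingers": 0},
  {"travel": [-0.04,0.95,0],"delta_rot": [0,0,-0.28],"fingers": 0},
  {"travel": [-0.04,0.95,0],"delta_rot": [0,0,-0.28],"fingers": 0},
  {"travel": [-0.04,0.95,0],"delta_rot": [0,0,-0.28],"fingers": 0},
  {"travel": [-0.04,0.95,0],"delta_rot": [0,0,-0.28],"fingers": 0},
  {"travel": [-0.04,0.95,0],"delta_rot": [0,0,-0.28],"fingers": 0},
  {"travel": [-0.04,0.95,0],"delta_rot": [0,0,-0.28],"fingers": 0},
  {"travel": [-0.04,0.95,0],"delta_rot": [0,0,-0.28],"fingers": 0},
])

```text
time_s: 11.15
position: [0.4669, 0.0892, 0.1193]
tool_rot: [[0.091, 0.996, -0.013], [0.996, -0.091, 0.007], [0.006, -0.014, -1.0]]
ft_force: [0.9, -1.3, -0.5]
grip_width: 0.0857
```

```bash
python3 st.py 0.4643 0.2346 0.110 -12.7
```

```text
t 11.15 p [0.4669 0.0892 0.1193] yaw -5.22 rotvec to vertical (units) [-0.07  -0.127 -0.   ] F [ 0.9 -1.3 -0.5] w 0.0857
units to go [-0.09  4.85 -0.31] rot -1.25
```

Request:
servo_tool([
  {"travel": [0,0.9,0],"delta_rot": [-0.07,-0.12,-0.3],"fingers": 0},
  {"travel": [-0.02,0.95,0],"delta_rot": [0,0,-0.3],"fingers": 0},
  {"travel": [-0.02,0.95,0],"delta_rot": [0,0,-0.3],"fingers": 0},
  {"travel": [-0.02,0.95,0],"delta_rot": [0,0,-0.2],"fingers": 0},
  {"travel": [-0.02,0.6,0],"delta_rot": [0,0,-0.1],"fingers": 0},
  {"travel": [0,0,0],"delta_rot": [0,0,0],"fingers": 0},
  {"travel": [0,0,0],"delta_rot": [0,0,0],"fingers": 0},
])

```text
time_s: 11.85
position: [0.46, 0.2274, 0.1124]
tool_rot: [[0.217, 0.976, -0.013], [0.976, -0.217, -0.001], [-0.004, -0.013, -1.0]]
ft_force: [-0.8, 0.3, 0.5]
grip_width: 0.0858
```

```bash
python3 st.py 0.4643 0.2346 0.020 -12.7
```

```text
t 11.85 p [0.46   0.2274 0.1124] yaw -12.52 rotvec to vertical (units) [ 0.014 -0.126  0.   ] F [-0.8  0.3  0.5] w 0.0858
units to go [ 0.14  0.24 -3.08] rot -0.03
```

Request:
servo_tool([
  {"travel": [0.14,0.24,0],"delta_rot": [0.01,-0.12,-0.03],"fingers": 0},
  {"travel": [0,0,-0.5],"delta_rot": [0,0,0],"fingers": 0},
  {"travel": [0,0,-0.8],"delta_rot": [0,0,0],"fingers": 0},
  {"travel": [0,0,-0.4],"delta_rot": [0,0,0],"fingers": 0},
  {"travel": [0,0,0],"delta_rot": [0,0,0],"fingers": 0},
  {"travel": [0,0,0],"delta_rot": [0,0,0],"fingers": 0},
])

```text
time_s: 12.45
position: [0.4664, 0.2319, 0.0595]
tool_rot: [[0.226, 0.974, 0.003], [0.974, -0.226, -0.0], [0.0, 0.003, -1.0]]
ft_force: [-0.4, 0.3, 0.6]
grip_width: 0.0855
```

```bash
python3 st.py 0.4643 0.2346 0.020 -12.7
```

```text
t 12.45 p [0.4664 0.2319 0.0595] yaw -13.04 rotvec to vertical (units) [0.004 0.025 0.   ] F [-0.4  0.3  0.6] w 0.0855
units to go [-0.07  0.09 -1.32] rot 0.06
```

Request:
servo_tool([
  {"travel": [-0.06,0.09,-0.2],"delta_rot": [0,0.02,0.05],"fingers": 0},
  {"travel": [0,0,-0.5],"delta_rot": [0,0,0],"fingers": 0},
  {"travel": [0,0,-0.4],"delta_rot": [0,0,0],"fingers": 0},
  {"travel": [0,0,-0.1],"delta_rot": [0,0,0],"fingers": 0},
  {"travel": [0,0,0],"delta_rot": [0,0,0],"fingers": 0},
])

```text
time_s: 12.95
position: [0.4662, 0.2351, 0.0246]
tool_rot: [[0.221, 0.975, 0.006], [0.975, -0.221, 0.001], [0.003, 0.006, -1.0]]
ft_force: [-0.4, -0.1, 0.3]
grip_width: 0.0854
```

```bash
python3 st.py 0.4643 0.2346 0.020 -12.7
```

```text
t 12.95 p [0.4662 0.2351 0.0246] yaw -12.74 rotvec to vertical (units) [-0.011  0.061  0.   ] F [-0.4 -0.1  0.3] w 0.0854
units to go [-0.06 -0.02 -0.15] rot 0.01
```

Request:
servo_tool([
  {"travel": [-0.05,-0.01,-0.13],"delta_rot": [-0.01,0.06,0],"fingers": 0},
  {"travel": [0,0,0],"delta_rot": [0,0,0],"fingers": 60},
  {"travel": [0,0,0],"delta_rot": [0,0,0],"fingers": 120},
  {"travel": [0,0,0],"delta_rot": [0,0,0],"fingers": 120},
])

```text
time_s: 13.35
position: [0.4654, 0.2351, 0.022]
tool_rot: [[0.22, 0.975, 0.002], [0.975, -0.22, 0.001], [0.001, 0.002, -1.0]]
ft_force: [-0.3, -0.4, -0.5]
grip_width: 0.0458
```

```bash
python3 st.py 0.4643 0.2346 0.020 -12.7
```

```text
t 13.35 p [0.4654 0.2351 0.022 ] yaw -12.73 rotvec to vertical (units) [-0.007  0.023  0.   ] F [-0.3 -0.4 -0.5] w 0.0458
units to go [-0.04 -0.02 -0.07] rot 0.01
```

Request:
servo_tool([
  {"travel": [0,0,-0.03],"delta_rot": [0,0,0],"fingers": 150},
  {"travel": [0,0,0],"delta_rot": [0,0,0],"fingers": 255},
  {"travel": [0,0,0],"delta_rot": [0,0,0],"fingers": 255},
  {"travel": [0,0,0],"delta_rot": [0,0,0],"fingers": 255},
  {"travel": [0,0,0],"delta_rot": [0,0,0],"fingers": 255},
], squeeze=40)

```text
time_s: 13.85
position: [0.4656, 0.2351, 0.0215]
tool_rot: [[0.22, 0.975, 0.003], [0.975, -0.22, 0.001], [0.002, 0.003, -1.0]]
ft_force: [-0.4, -0.3, 0.2]
grip_width: 0.0241
```

```bash
python3 st.py 0.4643 0.2346 0.020 -12.7
```

```text
t 13.85 p [0.4656 0.2351 0.0215] yaw -12.73 rotvec to vertical (units) [-0.009  0.03   0.   ] F [-0.4 -0.3  0.2] w 0.0241
units to go [-0.04 -0.02 -0.05] rot 0.01
```

Request:
servo_tool([
  {"travel": [0,0,0.3],"delta_rot": [0,0,0],"fingers": 255},
  {"travel": [0,0,0.6],"delta_rot": [0,0,0],"fingers": 255},
  {"travel": [0,0,0.8],"delta_rot": [0,0,0],"fingers": 255},
  {"travel": [0,0,0.7],"delta_rot": [0,0,0],"fingers": 255},
  {"travel": [0,0,0.4],"delta_rot": [0,0,0],"fingers": 255},
  {"travel": [0,-0.3,0.1],"delta_rot": [0,0,0],"fingers": 255},
  {"travel": [0.05,-0.7,0],"delta_rot": [0,0,0.2],"fingers": 255},
  {"travel": [0.05,-0.95,0],"delta_rot": [0,0,0.25],"fingers": 255},
])

```text
time_s: 14.65
position: [0.4673, 0.1762, 0.1146]
tool_rot: [[0.169, 0.986, 0.004], [0.986, -0.169, 0.001], [0.002, 0.003, -1.0]]
ft_force: [-0.5, -0.7, -0.0]
grip_width: 0.0238
```

```bash
python3 st.py 0.4878 -0.1897 0.115 8.5;python3 -c "
from h import *
cv2.imwrite('pics/b1.png',cv2.resize(get_image('scene')[130:270,330:510,::-1],None,fx=4.2,fy=4.2))"
```

```text
t 14.65 p [0.4673 0.1762 0.1146] yaw -9.7 rotvec to vertical (units) [-0.012  0.034  0.   ] F [-0.5 -0.7 -0. ] w 0.0238
units to go [ 6.80e-01 -1.22e+01  1.00e-02] rot 3.03
```

View pics/b1.png

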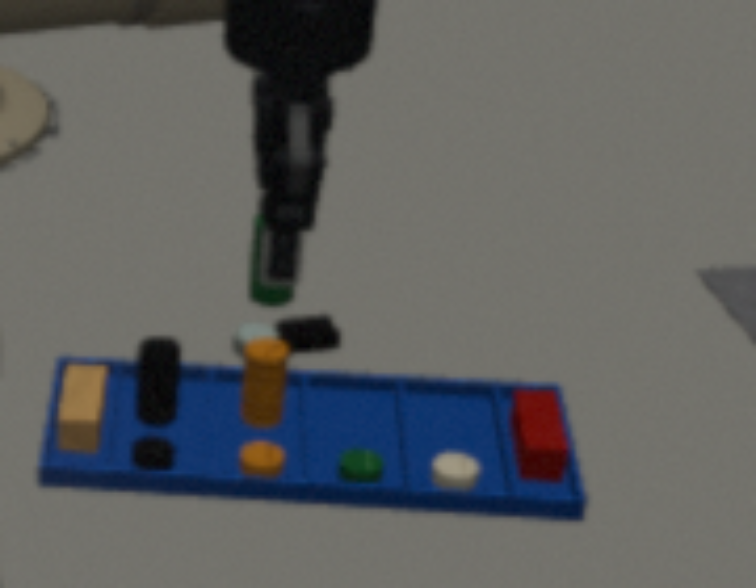

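Request:
servo_tool([
  {"travel": [0.06,-0.95,0.05],"delta_rot": [0,0,0.25],"fingers": 255},
  {"travel": [0.06,-0.95,0.05],"delta_rot": [0,0,0.25],"fingers": 255},
  {"travel": [0.06,-0.95,0.05],"delta_rot": [0,0,0.25],"fingers": 255},
  {"travel": [0.06,-0.95,0.05],"delta_rot": [0,0,0.25],"fingers": 255},
  {"travel": [0.06,-0.95,0.05],"delta_rot": [0,0,0.25],"fingers": 255},
  {"travel": [0.06,-0.95,0.05],"delta_rot": [0,0,0.25],"fingers": 255},
  {"travel": [0.06,-0.95,0.05],"delta_rot": [0,0,0.25],"fingers": 255},
  {"travel": [0.06,-0.95,0.05],"delta_rot": [0,0,0.25],"fingers": 255},
])

```text
time_s: 15.5
position: [0.4776, -0.0667, 0.1251]
tool_rot: [[-0.048, 0.999, -0.003], [0.999, 0.048, 0.0], [0.0, -0.003, -1.0]]
ft_force: [0.3, -0.4, -1.2]
grip_width: 0.0237
```

```bash
python3 st.py 0.4878 -0.1897 0.115 8.5
```

```text
t 15.5 p [ 0.4776 -0.0667  0.1251] yaw 2.75 rotvec to vertical (units) [-0.001 -0.028 -0.   ] F [ 0.3 -0.4 -1.2] w 0.0237
units to go [ 0.34 -4.1  -0.34] rot 0.96
```

Request:
servo_tool([
  {"travel": [0.1,-0.95,0],"delta_rot": [0,-0.02,0.25],"fingers": 255},
  {"travel": [0.1,-0.95,0],"delta_rot": [0,0,0.25],"fingers": 255},
  {"travel": [0.1,-0.95,0],"delta_rot": [0,0,0.25],"fingers": 255},
  {"travel": [0.05,-0.8,0],"delta_rot": [0,0,0.15],"fingers": 255},
  {"travel": [0,-0.2,0],"delta_rot": [0,0,0],"fingers": 255},
  {"travel": [0,0,0],"delta_rot": [0,0,0],"fingers": 255},
])

```text
time_s: 16.1
position: [0.4845, -0.1918, 0.1236]
tool_rot: [[-0.14, 0.99, -0.005], [0.99, 0.14, 0.001], [0.002, -0.004, -1.0]]
ft_force: [0.4, 0.3, -0.8]
grip_width: 0.0237
```

```bash
python3 st.py 0.4878 -0.1897 0.024 8.5
```

```text
t 16.1 p [ 0.4845 -0.1918  0.1236] yaw 8.04 rotvec to vertical (units) [-0.012 -0.043 -0.   ] F [ 0.4  0.3 -0.8] w 0.0237
units to go [ 0.11  0.07 -3.32] rot 0.08
```

Request:
servo_tool([
  {"travel": [0.11,0.07,-0.3],"delta_rot": [0,-0.04,0.08],"fingers": 255},
  {"travel": [0,0,-0.5],"delta_rot": [0,0,0],"fingers": 255},
  {"travel": [0,0,-0.5],"delta_rot": [0,0,0],"fingers": 255},
  {"travel": [0,0,-0.4],"delta_rot": [0,0,0],"fingers": 255},
  {"travel": [0,0,-0.2],"delta_rot": [0,0,0],"fingers": 255},
  {"travel": [0,0,0],"delta_rot": [0,0,0],"fingers": 255},
])

```text
time_s: 16.7
position: [0.4869, -0.1826, 0.0622]
tool_rot: [[-0.154, 0.988, -0.002], [0.988, 0.154, 0.004], [0.004, -0.001, -1.0]]
ft_force: [-0.0, 0.4, 0.2]
grip_width: 0.0241
```

```bash
python3 st.py 0.4878 -0.1897 0.024 8.5; python3 -c "
from h import *
cv2.imwrite('pics/b2.png',cv2.resize(get_image('scene')[170:290,140:320,::-1],None,fx=4.2,fy=4.2))"
```

```text
t 16.7 p [ 0.4869 -0.1826  0.0622] yaw 8.88 rotvec to vertical (units) [-0.04  -0.018 -0.   ] F [-0.   0.4  0.2] w 0.0241
units to go [ 0.03 -0.24 -1.27] rot -0.06
```

View pics/b2.png

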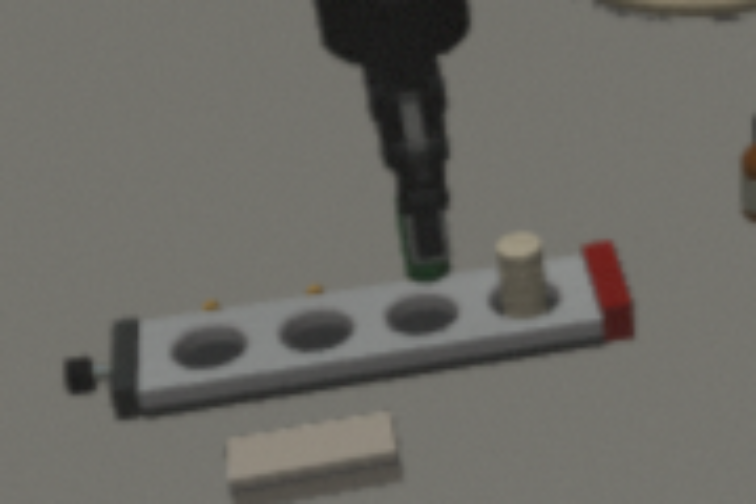

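Request:
servo_tool([
  {"travel": [0.03,-0.24,0],"delta_rot": [-0.04,-0.02,-0.06],"fingers": 255},
  {"travel": [0,0,-0.1],"delta_rot": [0,0,0],"fingers": 255},
  {"travel": [0,0,-0.3],"delta_rot": [0,0,0],"fingers": 255},
  {"travel": [0,0,-0.3],"delta_rot": [0,0,0],"fingers": 255},
  {"travel": [0,0,0],"delta_rot": [0,0,0],"fingers": 255},
])

```text
time_s: 17.25
position: [0.4888, -0.1906, 0.0413]
tool_rot: [[-0.148, 0.989, 0.004], [0.989, 0.148, -0.002], [-0.003, 0.003, -1.0]]
ft_force: [-1.2, -0.6, -0.3]
grip_width: 0.0239
```

```bash
python3 st.py 0.4878 -0.1897 0.024 8.5
```

```text
t 17.25 p [ 0.4888 -0.1906  0.0413] yaw 8.51 rotvec to vertical (units) [0.023 0.035 0.   ] F [-1.2 -0.6 -0.3] w 0.0239
units to go [-0.03  0.03 -0.58] rot -0.0
```

Request:
servo_tool([
  {"travel": [-0.03,0.02,-0.2],"delta_rot": [0.02,0.03,0],"fingers": 255},
  {"travel": [0,0,-0.2],"delta_rot": [0,0,0],"fingers": 255},
  {"travel": [0,0,-0.1],"delta_rot": [0,0,0],"fingers": 255},
  {"travel": [0,0,0],"delta_rot": [0,0,0],"fingers": 255},
  {"travel": [0,0,0],"delta_rot": [0,0,0],"fingers": 255},
])

```text
time_s: 17.75
position: [0.4877, -0.1899, 0.0246]
tool_rot: [[-0.148, 0.989, -0.0], [0.989, 0.148, 0.0], [0.0, -0.0, -1.0]]
ft_force: [-0.2, 0.1, 0.2]
grip_width: 0.0239
```

```bash
python3 st.py 0.4878 -0.1897 0.0235 8.5
```

```text
t 17.75 p [ 0.4877 -0.1899  0.0246] yaw 8.51 rotvec to vertical (units) [-0.003 -0.004 -0.   ] F [-0.2  0.1  0.2] w 0.0239
units to go [ 0.    0.01 -0.04] rot -0.0
```

Request:
servo_tool([
  {"travel": [0,0,-0.04],"delta_rot": [0,0,0],"fingers": 255},
  {"travel": [0,0,0],"delta_rot": [0,0,0],"fingers": 255},
])

```text
time_s: 17.95
position: [0.4879, -0.19, 0.0237]
tool_rot: [[-0.148, 0.989, 0.0], [0.989, 0.148, -0.0], [-0.0, 0.0, -1.0]]
ft_force: [0.5, -0.7, -0.3]
grip_width: 0.0238
```

Request:
servo_tool([
  {"travel": [0,0,-0.03],"delta_rot": [0,0,0],"fingers": 255},
])

```text
time_s: 18.05
position: [0.488, -0.1901, 0.0234]
tool_rot: [[-0.148, 0.989, 0.001], [0.989, 0.148, -0.001], [-0.001, 0.001, -1.0]]
ft_force: [-4.2, 2.1, 14.6]
grip_width: 0.024
```

Contact at 15 N. Release.

Request:
servo_tool([
  {"travel": [0,0,0.01],"delta_rot": [0,0,0],"fingers": 165},
  {"travel": [0,0,0],"delta_rot": [0,0,0],"fingers": 150},
  {"travel": [0,0,0],"delta_rot": [0,0,0],"fingers": 120},
  {"travel": [0,0,0],"delta_rot": [0,0,0],"fingers": 100},
  {"travel": [0,0,0],"delta_rot": [0,0,0],"fingers": 100},
])

```text
time_s: 18.55
position: [0.4883, -0.1903, 0.0241]
tool_rot: [[-0.148, 0.989, 0.002], [0.989, 0.148, -0.001], [-0.002, 0.002, -1.0]]
ft_force: [-0.1, 0.2, -0.9]
grip_width: 0.0521
```

Request:
servo_tool([
  {"travel": [0,0,0.3],"delta_rot": [0,0,0],"fingers": 100},
  {"travel": [0,0,0.6],"delta_rot": [0,0,0],"fingers": 100},
  {"travel": [0,0,0.8],"delta_rot": [0,0,0],"fingers": 100},
  {"travel": [0,0,0.8],"delta_rot": [0,0,0],"fingers": 60},
  {"travel": [0,0,0.5],"delta_rot": [0,0,0],"fingers": 0},
  {"travel": [0,0,0.3],"delta_rot": [0,0,0],"fingers": 0},
  {"travel": [0,0,0],"delta_rot": [0,0,0],"fingers": 0},
])

```text
time_s: 19.25
position: [0.4877, -0.1899, 0.1297]
tool_rot: [[-0.148, 0.989, 0.002], [0.989, 0.148, -0.001], [-0.002, 0.002, -1.0]]
ft_force: [0.2, -0.5, 0.0]
grip_width: 0.0855
```

```bash
python3 st.py 0.4497 0.1803 0.110 -12.7; python3 -c "
from h import *
cv2.imwrite('pics/b3.png',cv2.resize(get_image('scene')[170:290,140:320,::-1],None,fx=4.2,fy=4.2))"
```

```text
t 19.25 p [ 0.4877 -0.1899  0.1297] yaw 8.51 rotvec to vertical (units) [0.014 0.019 0.   ] F [ 0.2 -0.5  0. ] w 0.0855
units to go [-1.27 12.34 -0.66] rot -3.54
```

View pics/b3.png

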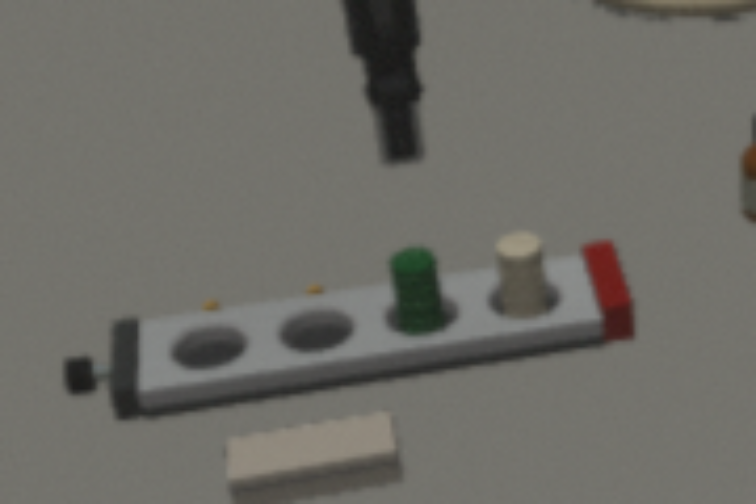

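Green stands in well 2. Sandstone next.

Request:
servo_tool([
  {"travel": [-0.05,0.6,0],"delta_rot": [0,0,-0.2],"fingers": 0},
  {"travel": [-0.1,0.95,0],"delta_rot": [0,0,-0.28],"fingers": 0},
  {"travel": [-0.1,0.95,0],"delta_rot": [0,0,-0.28],"fingers": 0},
  {"travel": [-0.1,0.95,0],"delta_rot": [0,0,-0.28],"fingers": 0},
  {"travel": [-0.1,0.95,0],"delta_rot": [0,0,-0.28],"fingers": 0},
  {"travel": [-0.1,0.95,0],"delta_rot": [0,0,-0.28],"fingers": 0},
  {"travel": [-0.1,0.95,0],"delta_rot": [0,0,-0.28],"fingers": 0},
  {"travel": [-0.1,0.95,0],"delta_rot": [0,0,-0.28],"fingers": 0},
])

```text
time_s: 20.1
position: [0.4606, 0.0333, 0.1217]
tool_rot: [[0.093, 0.996, -0.011], [0.996, -0.093, 0.004], [0.003, -0.011, -1.0]]
ft_force: [0.8, 0.9, 0.8]
grip_width: 0.0856
```

```bash
python3 st.py 0.4497 0.1803 0.110 -12.7
```

```text
t 20.1 p [0.4606 0.0333 0.1217] yaw -5.32 rotvec to vertical (units) [-0.041 -0.103 -0.   ] F [0.8 0.9 0.8] w 0.0856
units to go [-0.36  4.9  -0.39] rot -1.23
```

Request:
servo_tool([
  {"travel": [-0.05,0.9,0],"delta_rot": [-0.04,-0.1,-0.3],"fingers": 0},
  {"travel": [-0.05,0.95,0],"delta_rot": [0,0,-0.3],"fingers": 0},
  {"travel": [-0.05,0.95,0],"delta_rot": [0,0,-0.3],"fingers": 0},
  {"travel": [-0.05,0.95,0],"delta_rot": [0,0,-0.2],"fingers": 0},
  {"travel": [-0.05,0.7,0],"delta_rot": [0,0,-0.1],"fingers": 0},
  {"travel": [0,0.1,0],"delta_rot": [0,0,0],"fingers": 0},
  {"travel": [0,0,0],"delta_rot": [0,0,0],"fingers": 0},
])

```text
time_s: 20.8
position: [0.4482, 0.1777, 0.1156]
tool_rot: [[0.219, 0.976, -0.012], [0.976, -0.219, 0.0], [-0.002, -0.012, -1.0]]
ft_force: [-0.7, -0.4, 0.1]
grip_width: 0.0851
```

```bash
python3 st.py 0.4497 0.1803 0.020 -12.7
```

```text
t 20.8 p [0.4482 0.1777 0.1156] yaw -12.64 rotvec to vertical (units) [-0.003 -0.119 -0.   ] F [-0.7 -0.4  0.1] w 0.0851
units to go [ 0.05  0.09 -3.19] rot -0.01
```

Request:
servo_tool([
  {"travel": [0.03,0.06,0],"delta_rot": [0,-0.11,0],"fingers": 0},
  {"travel": [0,0,-0.5],"delta_rot": [0,0,0],"fingers": 0},
  {"travel": [0,0,-0.8],"delta_rot": [0,0,0],"fingers": 0},
  {"travel": [0,0,-0.5],"delta_rot": [0,0,0],"fingers": 0},
  {"travel": [0,0,0],"delta_rot": [0,0,0],"fingers": 0},
  {"travel": [0,0,0],"delta_rot": [0,0,0],"fingers": 0},
])

```text
time_s: 21.4
position: [0.4502, 0.175, 0.0597]
tool_rot: [[0.224, 0.975, 0.002], [0.975, -0.224, -0.001], [-0.0, 0.002, -1.0]]
ft_force: [-1.0, 0.1, -0.7]
grip_width: 0.0852
```

```bash
python3 st.py 0.4497 0.1803 0.020 -12.7
```

```text
t 21.4 p [0.4502 0.175  0.0597] yaw -12.93 rotvec to vertical (units) [0.005 0.017 0.   ] F [-1.   0.1 -0.7] w 0.0852
units to go [-0.02  0.18 -1.32] rot 0.04
```

Request:
servo_tool([
  {"travel": [0,0.18,-0.2],"delta_rot": [0,0.02,0.04],"fingers": 0},
  {"travel": [0,0,-0.5],"delta_rot": [0,0,0],"fingers": 0},
  {"travel": [0,0,-0.4],"delta_rot": [0,0,0],"fingers": 0},
  {"travel": [0,0,-0.15],"delta_rot": [0,0,0],"fingers": 0},
  {"travel": [0,0,0],"delta_rot": [0,0,0],"fingers": 0},
])

```text
time_s: 21.9
position: [0.4525, 0.181, 0.0235]
tool_rot: [[0.22, 0.975, 0.006], [0.975, -0.22, 0.0], [0.002, 0.006, -1.0]]
ft_force: [-0.4, 1.0, 0.8]
grip_width: 0.0858
```

```bash
python3 st.py 0.4497 0.1803 0.020 -12.7
```

```text
t 21.9 p [0.4525 0.181  0.0235] yaw -12.71 rotvec to vertical (units) [-0.004  0.061  0.   ] F [-0.4  1.   0.8] w 0.0858
units to go [-0.09 -0.02 -0.12] rot 0.0
```

Request:
servo_tool([
  {"travel": [-0.08,-0.02,-0.1],"delta_rot": [0,0.06,0],"fingers": 0},
  {"travel": [0,0,0],"delta_rot": [0,0,0],"fingers": 60},
  {"travel": [0,0,0],"delta_rot": [0,0,0],"fingers": 120},
  {"travel": [0,0,0],"delta_rot": [0,0,0],"fingers": 140},
])

```text
time_s: 22.3
position: [0.4507, 0.1806, 0.0218]
tool_rot: [[0.22, 0.976, 0.002], [0.976, -0.22, 0.001], [0.001, 0.002, -1.0]]
ft_force: [-0.3, 0.7, -0.6]
grip_width: 0.0437
```

Request:
servo_tool([
  {"travel": [0,0,0],"delta_rot": [0,0,0],"fingers": 150},
  {"travel": [0,0,0],"delta_rot": [0,0,0],"fingers": 255},
  {"travel": [0,0,0],"delta_rot": [0,0,0],"fingers": 255},
  {"travel": [0,0,0],"delta_rot": [0,0,0],"fingers": 255},
  {"travel": [0,0,0],"delta_rot": [0,0,0],"fingers": 255},
], squeeze=40)

```text
time_s: 22.8
position: [0.4508, 0.1806, 0.0223]
tool_rot: [[0.22, 0.976, 0.003], [0.976, -0.22, 0.001], [0.002, 0.003, -1.0]]
ft_force: [-0.1, 0.3, 0.0]
grip_width: 0.0236
```

```bash
python3 st.py 0.4497 0.1803 0.020 -12.7
```

```text
t 22.8 p [0.4508 0.1806 0.0223] yaw -12.7 rotvec to vertical (units) [-0.009  0.03   0.   ] F [-0.1  0.3  0. ] w 0.0236
units to go [-0.04 -0.01 -0.08] rot -0.0
```

Request:
servo_tool([
  {"travel": [0,0,0.3],"delta_rot": [0,0,0],"fingers": 255},
  {"travel": [0,0,0.6],"delta_rot": [0,0,0],"fingers": 255},
  {"travel": [0,0,0.8],"delta_rot": [0,0,0],"fingers": 255},
  {"travel": [0,0,0.7],"delta_rot": [0,0,0],"fingers": 255},
  {"travel": [0,0,0.5],"delta_rot": [0,0,0],"fingers": 255},
  {"travel": [0,-0.3,0.1],"delta_rot": [0,0,0],"fingers": 255},
  {"travel": [0.08,-0.7,0],"delta_rot": [0,0,0.2],"fingers": 255},
  {"travel": [0.1,-0.95,0],"delta_rot": [0,0,0.25],"fingers": 255},
])

```text
time_s: 23.6
position: [0.4548, 0.1217, 0.1183]
tool_rot: [[0.168, 0.986, 0.003], [0.986, -0.168, 0.001], [0.002, 0.003, -1.0]]
ft_force: [1.1, -1.4, -1.6]
grip_width: 0.0238
```

```bash
python3 st.py 0.4966 -0.247 0.115 8.5;python3 -c "
from h import *
cv2.imwrite('pics/c1.png',cv2.resize(get_image('scene')[130:270,330:510,::-1],None,fx=4.2,fy=4.2))"
```

```text
t 23.6 p [0.4548 0.1217 0.1183] yaw -9.65 rotvec to vertical (units) [-0.011  0.031  0.   ] F [ 1.1 -1.4 -1.6] w 0.0238
units to go [  1.39 -12.29  -0.11] rot 3.03
```

View pics/c1.png

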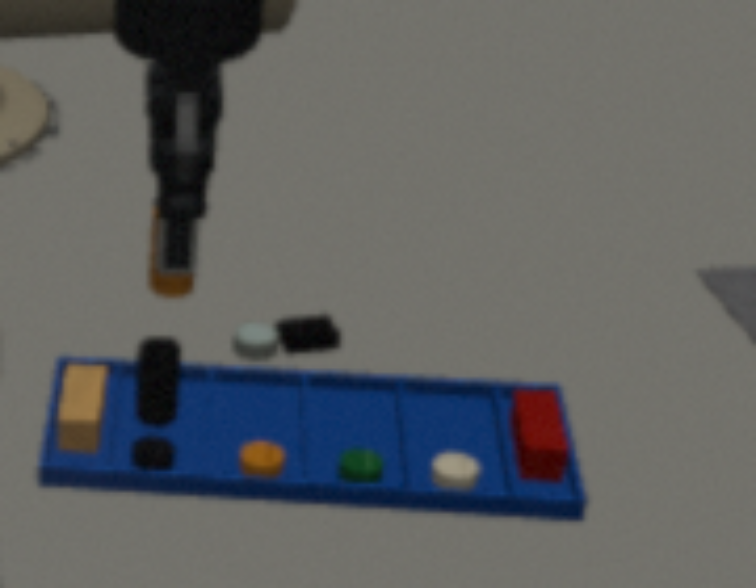

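Sandstone is held upright. Carrying it to well 3.

Request:
servo_tool([
  {"travel": [0.12,-0.95,0.05],"delta_rot": [0,0,0.25],"fingers": 255},
  {"travel": [0.12,-0.95,0.05],"delta_rot": [0,0,0.25],"fingers": 255},
  {"travel": [0.12,-0.95,0.05],"delta_rot": [0,0,0.25],"fingers": 255},
  {"travel": [0.12,-0.95,0.05],"delta_rot": [0,0,0.25],"fingers": 255},
  {"travel": [0.12,-0.95,0.05],"delta_rot": [0,0,0.25],"fingers": 255},
  {"travel": [0.12,-0.95,0.05],"delta_rot": [0,0,0.25],"fingers": 255},
  {"travel": [0.12,-0.95,0.05],"delta_rot": [0,0,0.25],"fingers": 255},
  {"travel": [0.12,-0.95,0.05],"delta_rot": [0,0,0.25],"fingers": 255},
])

```text
time_s: 24.45
position: [0.4799, -0.1211, 0.1276]
tool_rot: [[-0.048, 0.999, -0.004], [0.999, 0.049, 0.001], [0.002, -0.004, -1.0]]
ft_force: [0.6, -0.3, -0.8]
grip_width: 0.0239
```

```bash
python3 st.py 0.4966 -0.247 0.115 8.5
```

```text
t 24.45 p [ 0.4799 -0.1211  0.1276] yaw 2.78 rotvec to vertical (units) [-0.013 -0.041 -0.   ] F [ 0.6 -0.3 -0.8] w 0.0239
units to go [ 0.56 -4.2  -0.42] rot 0.95
```

Request:
servo_tool([
  {"travel": [0.15,-0.95,0],"delta_rot": [0,-0.04,0.25],"fingers": 255},
  {"travel": [0.15,-0.95,0],"delta_rot": [0,0,0.25],"fingers": 255},
  {"travel": [0.15,-0.95,0],"delta_rot": [0,0,0.25],"fingers": 255},
  {"travel": [0.1,-0.8,0],"delta_rot": [0,0,0.15],"fingers": 255},
  {"travel": [0,-0.15,0],"delta_rot": [0,0,0],"fingers": 255},
  {"travel": [0,0,0],"delta_rot": [0,0,0],"fingers": 255},
  {"travel": [0,0,0],"delta_rot": [0,0,0],"fingers": 255},
])

```text
time_s: 25.15
position: [0.4923, -0.2443, 0.1245]
tool_rot: [[-0.14, 0.99, -0.006], [0.99, 0.14, 0.004], [0.005, -0.005, -1.0]]
ft_force: [0.2, 0.2, -0.1]
grip_width: 0.024
```

```bash
python3 st.py 0.4966 -0.247 0.0243 8.5
```

```text
t 25.15 p [ 0.4923 -0.2443  0.1245] yaw 8.05 rotvec to vertical (units) [-0.041 -0.053 -0.   ] F [ 0.2  0.2 -0.1] w 0.024
units to go [ 0.14 -0.09 -3.34] rot 0.07
```

Request:
servo_tool([
  {"travel": [0.12,-0.09,-0.3],"delta_rot": [-0.04,-0.05,0.07],"fingers": 255},
  {"travel": [0,0,-0.5],"delta_rot": [0,0,0],"fingers": 255},
  {"travel": [0,0,-0.5],"delta_rot": [0,0,0],"fingers": 255},
  {"travel": [0,0,-0.4],"delta_rot": [0,0,0],"fingers": 255},
  {"travel": [0,0,-0.2],"delta_rot": [0,0,0],"fingers": 255},
  {"travel": [0,0,0],"delta_rot": [0,0,0],"fingers": 255},
])

```text
time_s: 25.75
position: [0.4963, -0.2419, 0.0636]
tool_rot: [[-0.154, 0.988, -0.0], [0.988, 0.154, 0.001], [0.001, 0.0, -1.0]]
ft_force: [0.8, 0.4, -0.7]
grip_width: 0.0242
```

```bash
python3 st.py 0.4966 -0.247 0.0243 8.5
```

```text
t 25.75 p [ 0.4963 -0.2419  0.0636] yaw 8.88 rotvec to vertical (units) [-0.005 -0.    -0.   ] F [ 0.8  0.4 -0.7] w 0.0242
units to go [ 0.01 -0.17 -1.31] rot -0.06
```

Request:
servo_tool([
  {"travel": [0,-0.16,0],"delta_rot": [0,0,-0.06],"fingers": 255},
  {"travel": [0,0,-0.1],"delta_rot": [0,0,0],"fingers": 255},
  {"travel": [0,0,-0.3],"delta_rot": [0,0,0],"fingers": 255},
  {"travel": [0,0,-0.3],"delta_rot": [0,0,0],"fingers": 255},
  {"travel": [0,0,0],"delta_rot": [0,0,0],"fingers": 255},
])

```text
time_s: 26.25
position: [0.4969, -0.2471, 0.0422]
tool_rot: [[-0.148, 0.989, 0.002], [0.989, 0.148, -0.001], [-0.001, 0.002, -1.0]]
ft_force: [-0.6, 0.7, -0.8]
grip_width: 0.0241
```

```bash
python3 st.py 0.4966 -0.247 0.0243 8.5
```

```text
t 26.25 p [ 0.4969 -0.2471  0.0422] yaw 8.53 rotvec to vertical (units) [0.011 0.021 0.   ] F [-0.6  0.7 -0.8] w 0.0241
units to go [-0.01  0.   -0.6 ] rot -0.01
```

Request:
servo_tool([
  {"travel": [0,0,-0.2],"delta_rot": [0.01,0.02,0],"fingers": 255},
  {"travel": [0,0,-0.2],"delta_rot": [0,0,0],"fingers": 255},
  {"travel": [0,0,-0.1],"delta_rot": [0,0,0],"fingers": 255},
  {"travel": [0,0,0],"delta_rot": [0,0,0],"fingers": 255},
  {"travel": [0,0,0],"delta_rot": [0,0,0],"fingers": 255},
])

```text
time_s: 26.75
position: [0.4969, -0.247, 0.0255]
tool_rot: [[-0.148, 0.989, -0.001], [0.989, 0.148, 0.0], [0.0, -0.0, -1.0]]
ft_force: [0.2, 0.7, -0.5]
grip_width: 0.0238
```

Request:
servo_tool([
  {"travel": [0,0,-0.02],"delta_rot": [0,0,0],"fingers": 255},
  {"travel": [0,0,0],"delta_rot": [0,0,0],"fingers": 255},
])

```text
time_s: 26.95
position: [0.497, -0.2471, 0.0252]
tool_rot: [[-0.148, 0.989, -0.0], [0.989, 0.148, -0.0], [-0.0, -0.0, -1.0]]
ft_force: [0.9, 0.2, -0.2]
grip_width: 0.0238
```

Request:
servo_tool([
  {"travel": [0,0,-0.03],"delta_rot": [0,0,0],"fingers": 255},
])

```text
time_s: 27.05
position: [0.4972, -0.2472, 0.0245]
tool_rot: [[-0.148, 0.989, 0.0], [0.989, 0.148, -0.0], [-0.001, 0.0, -1.0]]
ft_force: [1.4, -0.2, -0.6]
grip_width: 0.024
```

```bash
python3 st.py 0.4966 -0.247 0.0243 8.5
```

```text
t 27.05 p [ 0.4972 -0.2472  0.0245] yaw 8.54 rotvec to vertical (units) [0.005 0.004 0.   ] F [ 1.4 -0.2 -0.6] w 0.024
units to go [-0.02  0.01 -0.01] rot -0.01
```

Request:
servo_tool([
  {"travel": [0,0,-0.02],"delta_rot": [0,0,0],"fingers": 255},
])

```text
time_s: 27.15
position: [0.4972, -0.2473, 0.0243]
tool_rot: [[-0.148, 0.989, 0.001], [0.989, 0.148, -0.001], [-0.001, 0.001, -1.0]]
ft_force: [-2.2, 0.7, 6.6]
grip_width: 0.0242
```

Contact at 6.6 N. Release.

Request:
servo_tool([
  {"travel": [0,0,0],"delta_rot": [0,0,0],"fingers": 165},
  {"travel": [0,0,0.01],"delta_rot": [0,0,0],"fingers": 150},
  {"travel": [0,0,0],"delta_rot": [0,0,0],"fingers": 120},
  {"travel": [0,0,0],"delta_rot": [0,0,0],"fingers": 100},
  {"travel": [0,0,0],"delta_rot": [0,0,0],"fingers": 100},
])

```text
time_s: 27.65
position: [0.4974, -0.2474, 0.0247]
tool_rot: [[-0.148, 0.989, 0.001], [0.989, 0.148, -0.001], [-0.001, 0.001, -1.0]]
ft_force: [0.0, 0.5, -0.8]
grip_width: 0.0522
```

Request:
servo_tool([
  {"travel": [0,0,0.3],"delta_rot": [0,0,0],"fingers": 100},
  {"travel": [0,0,0.6],"delta_rot": [0,0,0],"fingers": 100},
  {"travel": [0,0,0.8],"delta_rot": [0,0,0],"fingers": 100},
  {"travel": [0,0,0.8],"delta_rot": [0,0,0],"fingers": 60},
  {"travel": [0,0,0.5],"delta_rot": [0,0,0],"fingers": 0},
  {"travel": [0,0,0.3],"delta_rot": [0,0,0],"fingers": 0},
  {"travel": [0,0,0],"delta_rot": [0,0,0],"fingers": 0},
])

```text
time_s: 28.35
position: [0.4969, -0.247, 0.1305]
tool_rot: [[-0.148, 0.989, 0.002], [0.989, 0.148, -0.001], [-0.002, 0.001, -1.0]]
ft_force: [0.6, 0.5, -0.0]
grip_width: 0.0852
```

```bash
python3 st.py 0.438 0.1197 0.110 -12.7; python3 -c "
from h import *
cv2.imwrite('pics/c3.png',cv2.resize(get_image('scene')[170:290,140:320,::-1],None,fx=4.2,fy=4.2))"
```

```text
t 28.35 p [ 0.4969 -0.247   0.1305] yaw 8.54 rotvec to vertical (units) [0.014 0.016 0.   ] F [ 0.6  0.5 -0. ] w 0.0852
units to go [-1.96 12.22 -0.68] rot -3.54
```

View pics/c3.png

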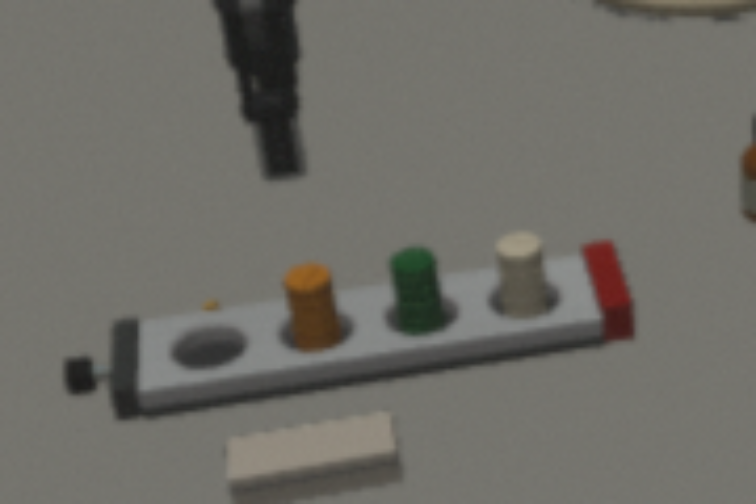

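Three plugs stand in wells 1 to 3. Last is basalt.

Request:
servo_tool([
  {"travel": [-0.1,0.6,0],"delta_rot": [0,0,-0.2],"fingers": 0},
  {"travel": [-0.16,0.95,0],"delta_rot": [0,0,-0.28],"fingers": 0},
  {"travel": [-0.16,0.95,0],"delta_rot": [0,0,-0.28],"fingers": 0},
  {"travel": [-0.16,0.95,0],"delta_rot": [0,0,-0.28],"fingers": 0},
  {"travel": [-0.16,0.95,0],"delta_rot": [0,0,-0.28],"fingers": 0},
  {"travel": [-0.16,0.95,0],"delta_rot": [0,0,-0.28],"fingers": 0},
  {"travel": [-0.16,0.95,0],"delta_rot": [0,0,-0.28],"fingers": 0},
  {"travel": [-0.16,0.95,0],"delta_rot": [0,0,-0.28],"fingers": 0},
])

```text
time_s: 29.2
position: [0.4552, -0.0236, 0.1223]
tool_rot: [[0.092, 0.996, -0.01], [0.996, -0.092, 0.006], [0.005, -0.011, -1.0]]
ft_force: [0.4, 0.6, 0.6]
grip_width: 0.0853
```

```bash
python3 st.py 0.438 0.1197 0.110 -12.7
```

```text
t 29.2 p [ 0.4552 -0.0236  0.1223] yaw -5.27 rotvec to vertical (units) [-0.053 -0.098 -0.   ] F [0.4 0.6 0.6] w 0.0853
units to go [-0.57  4.78 -0.41] rot -1.24
```

Request:
servo_tool([
  {"travel": [-0.1,0.9,0],"delta_rot": [-0.05,-0.1,-0.3],"fingers": 0},
  {"travel": [-0.1,0.95,0],"delta_rot": [0,0,-0.3],"fingers": 0},
  {"travel": [-0.1,0.95,0],"delta_rot": [0,0,-0.3],"fingers": 0},
  {"travel": [-0.1,0.95,0],"delta_rot": [0,0,-0.2],"fingers": 0},
  {"travel": [-0.05,0.65,0],"delta_rot": [0,0,-0.1],"fingers": 0},
  {"travel": [0,0.1,0],"delta_rot": [0,0,0],"fingers": 0},
  {"travel": [0,0,0],"delta_rot": [0,0,0],"fingers": 0},
])

```text
time_s: 29.9
position: [0.4364, 0.1194, 0.1169]
tool_rot: [[0.218, 0.976, -0.011], [0.976, -0.218, 0.002], [-0.001, -0.011, -1.0]]
ft_force: [-0.2, -0.1, 0.7]
grip_width: 0.085
```

```bash
python3 st.py 0.438 0.1197 0.020 -12.7
```

```text
t 29.9 p [0.4364 0.1194 0.1169] yaw -12.59 rotvec to vertical (units) [-0.018 -0.107 -0.   ] F [-0.2 -0.1  0.7] w 0.085
units to go [ 0.05  0.01 -3.23] rot -0.02
```

Request:
servo_tool([
  {"travel": [0.05,0.05,0],"delta_rot": [-0.02,-0.1,0],"fingers": 0},
  {"travel": [0,0,-0.5],"delta_rot": [0,0,0],"fingers": 0},
  {"travel": [0,0,-0.8],"delta_rot": [0,0,0],"fingers": 0},
  {"travel": [0,0,-0.5],"delta_rot": [0,0,0],"fingers": 0},
  {"travel": [0,0,0],"delta_rot": [0,0,0],"fingers": 0},
  {"travel": [0,0,0],"delta_rot": [0,0,0],"fingers": 0},
])

```text
time_s: 30.5
position: [0.4396, 0.1163, 0.0611]
tool_rot: [[0.223, 0.975, 0.003], [0.975, -0.223, -0.001], [-0.001, 0.003, -1.0]]
ft_force: [0.9, -0.4, 0.8]
grip_width: 0.0854
```

```bash
python3 st.py 0.438 0.1197 0.020 -12.7
```

```text
t 30.5 p [0.4396 0.1163 0.0611] yaw -12.89 rotvec to vertical (units) [0.014 0.024 0.   ] F [ 0.9 -0.4  0.8] w 0.0854
units to go [-0.05  0.11 -1.37] rot 0.03
```

Request:
servo_tool([
  {"travel": [-0.07,0.11,-0.2],"delta_rot": [0.01,0.02,0.03],"fingers": 0},
  {"travel": [0,0,-0.5],"delta_rot": [0,0,0],"fingers": 0},
  {"travel": [0,0,-0.4],"delta_rot": [0,0,0],"fingers": 0},
  {"travel": [0,0,-0.17],"delta_rot": [0,0,0],"fingers": 0},
  {"travel": [0,0,0],"delta_rot": [0,0,0],"fingers": 0},
])

```text
time_s: 31.0
position: [0.4391, 0.1194, 0.024]
tool_rot: [[0.22, 0.975, 0.007], [0.975, -0.22, -0.0], [0.001, 0.007, -1.0]]
ft_force: [-0.3, 0.4, -0.3]
grip_width: 0.0852
```

```bash
python3 st.py 0.438 0.1197 0.020 -12.7
```

```text
t 31.0 p [0.4391 0.1194 0.024 ] yaw -12.74 rotvec to vertical (units) [0.002 0.065 0.   ] F [-0.3  0.4 -0.3] w 0.0852
units to go [-0.04  0.01 -0.13] rot 0.01
```

Request:
servo_tool([
  {"travel": [-0.04,0.01,-0.12],"delta_rot": [0,0.06,0],"fingers": 0},
  {"travel": [0,0,0],"delta_rot": [0,0,0],"fingers": 60},
  {"travel": [0,0,0],"delta_rot": [0,0,0],"fingers": 120},
  {"travel": [0,0,0],"delta_rot": [0,0,0],"fingers": 140},
])

```text
time_s: 31.4
position: [0.4386, 0.1199, 0.0216]
tool_rot: [[0.22, 0.975, 0.003], [0.975, -0.22, -0.0], [0.0, 0.003, -1.0]]
ft_force: [-0.6, -0.5, -0.2]
grip_width: 0.0439
```

Request:
servo_tool([
  {"travel": [0,0,0],"delta_rot": [0,0,0],"fingers": 150},
  {"travel": [0,0,0],"delta_rot": [0,0,0],"fingers": 255},
  {"travel": [0,0,0],"delta_rot": [0,0,0],"fingers": 255},
  {"travel": [0,0,0],"delta_rot": [0,0,0],"fingers": 255},
  {"travel": [0,0,0],"delta_rot": [0,0,0],"fingers": 255},
], squeeze=40)

```text
time_s: 31.9
position: [0.4388, 0.1199, 0.0221]
tool_rot: [[0.22, 0.975, 0.004], [0.975, -0.22, -0.0], [0.001, 0.004, -1.0]]
ft_force: [0.5, 0.5, 0.1]
grip_width: 0.0242
```

```bash
python3 st.py 0.438 0.1197 0.020 -12.7
```

```text
t 31.9 p [0.4388 0.1199 0.0221] yaw -12.73 rotvec to vertical (units) [0.001 0.035 0.   ] F [0.5 0.5 0.1] w 0.0242
units to go [-0.03 -0.01 -0.07] rot 0.0
```

Well 4 is at (0.5054, -0.3046), with contact expected at TCP z of about 0.0241.

Request:
servo_tool([
  {"travel": [0,0,0.3],"delta_rot": [0,0,0],"fingers": 255},
  {"travel": [0,0,0.6],"delta_rot": [0,0,0],"fingers": 255},
  {"travel": [0,0,0.8],"delta_rot": [0,0,0],"fingers": 255},
  {"travel": [0,0,0.7],"delta_rot": [0,0,0],"fingers": 255},
  {"travel": [0,0,0.5],"delta_rot": [0,0,0],"fingers": 255},
  {"travel": [0,-0.3,0.1],"delta_rot": [0,0,0],"fingers": 255},
  {"travel": [0.1,-0.7,0],"delta_rot": [0,0,0.2],"fingers": 255},
  {"travel": [0.15,-0.95,0],"delta_rot": [0,0,0.25],"fingers": 255},
])

```text
time_s: 32.7
position: [0.4445, 0.0611, 0.118]
tool_rot: [[0.168, 0.986, 0.003], [0.986, -0.168, 0.0], [0.001, 0.003, -1.0]]
ft_force: [-0.7, -0.1, 0.6]
grip_width: 0.024
```

```bash
python3 st.py 0.5054 -0.3046 0.115 8.5;python3 -c "
from h import *
cv2.imwrite('pics/d1.png',cv2.resize(get_image('scene')[130:270,300:480,::-1],None,fx=4.2,fy=4.2))"
```

```text
t 32.7 p [0.4445 0.0611 0.118 ] yaw -9.67 rotvec to vertical (units) [-0.    0.03  0.  ] F [-0.7 -0.1  0.6] w 0.024
units to go [  2.03 -12.19  -0.1 ] rot 3.03
```

View pics/d1.png

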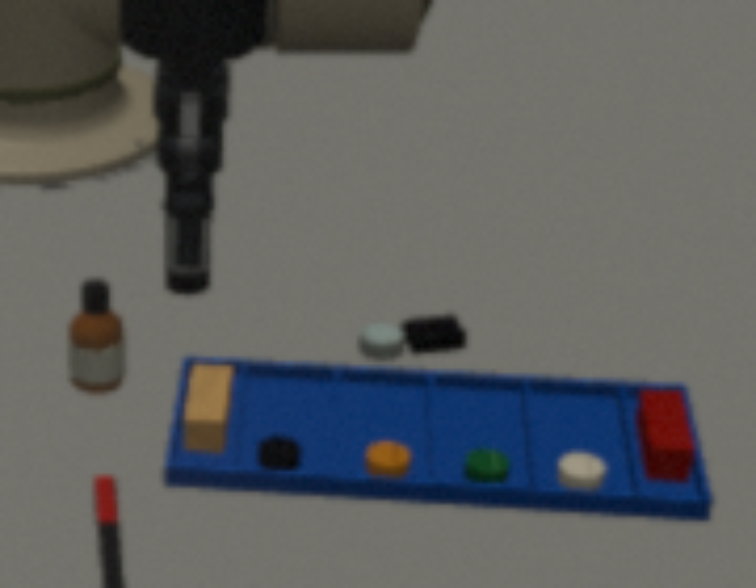

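Basalt is held and the four trims are undisturbed. Carrying it to well 4.

Request:
servo_tool([
  {"travel": [0.18,-0.95,0.05],"delta_rot": [0,0,0.25],"fingers": 255},
  {"travel": [0.18,-0.95,0.05],"delta_rot": [0,0,0.25],"fingers": 255},
  {"travel": [0.18,-0.95,0.05],"delta_rot": [0,0,0.25],"fingers": 255},
  {"travel": [0.18,-0.95,0.05],"delta_rot": [0,0,0.25],"fingers": 255},
  {"travel": [0.18,-0.95,0.05],"delta_rot": [0,0,0.25],"fingers": 255},
  {"travel": [0.18,-0.95,0.05],"delta_rot": [0,0,0.25],"fingers": 255},
  {"travel": [0.18,-0.95,0.05],"delta_rot": [0,0,0.25],"fingers": 255},
  {"travel": [0.18,-0.95,0.05],"delta_rot": [0,0,0.25],"fingers": 255},
])

```text
time_s: 33.55
position: [0.4849, -0.1819, 0.1272]
tool_rot: [[-0.048, 0.999, -0.004], [0.999, 0.048, 0.001], [0.002, -0.004, -1.0]]
ft_force: [0.4, -0.2, -0.3]
grip_width: 0.0238
```

```bash
python3 st.py 0.5054 -0.3046 0.115 8.5
```

```text
t 33.55 p [ 0.4849 -0.1819  0.1272] yaw 2.74 rotvec to vertical (units) [-0.014 -0.037 -0.   ] F [ 0.4 -0.2 -0.3] w 0.0238
units to go [ 0.68 -4.09 -0.41] rot 0.96
```

Request:
servo_tool([
  {"travel": [0.18,-0.95,0],"delta_rot": [0,-0.04,0.25],"fingers": 255},
  {"travel": [0.18,-0.95,0],"delta_rot": [0,0,0.25],"fingers": 255},
  {"travel": [0.18,-0.95,0],"delta_rot": [0,0,0.25],"fingers": 255},
  {"travel": [0.15,-0.75,0],"delta_rot": [0,0,0.2],"fingers": 255},
  {"travel": [0,-0.12,0],"delta_rot": [0,0,0],"fingers": 255},
  {"travel": [0,0,0],"delta_rot": [0,0,0],"fingers": 255},
  {"travel": [0,0,0],"delta_rot": [0,0,0],"fingers": 255},
])

```text
time_s: 34.25
position: [0.5014, -0.303, 0.1233]
tool_rot: [[-0.145, 0.989, -0.006], [0.989, 0.145, 0.005], [0.006, -0.005, -1.0]]
ft_force: [-0.8, 0.4, -0.8]
grip_width: 0.0241
```

```bash
python3 st.py 0.5054 -0.3046 0.0241 8.5
```

```text
t 34.25 p [ 0.5014 -0.303   0.1233] yaw 8.32 rotvec to vertical (units) [-0.052 -0.053 -0.   ] F [-0.8  0.4 -0.8] w 0.0241
units to go [ 0.13 -0.05 -3.31] rot 0.03
```

Request:
servo_tool([
  {"travel": [0.12,-0.1,-0.3],"delta_rot": [-0.05,-0.05,0.03],"fingers": 255},
  {"travel": [0,0,-0.5],"delta_rot": [0,0,0],"fingers": 255},
  {"travel": [0,0,-0.5],"delta_rot": [0,0,0],"fingers": 255},
  {"travel": [0,0,-0.4],"delta_rot": [0,0,0],"fingers": 255},
  {"travel": [0,0,-0.2],"delta_rot": [0,0,0],"fingers": 255},
  {"travel": [0,0,0],"delta_rot": [0,0,0],"fingers": 255},
])

```text
time_s: 34.85
position: [0.5054, -0.3011, 0.0626]
tool_rot: [[-0.153, 0.988, -0.0], [0.988, 0.153, 0.0], [0.0, 0.0, -1.0]]
ft_force: [0.5, 0.8, -0.8]
grip_width: 0.0234
```

```bash
python3 st.py 0.5054 -0.3046 0.0241 8.5
```

```text
t 34.85 p [ 0.5054 -0.3011  0.0626] yaw 8.8 rotvec to vertical (units) [-0.004 -0.    -0.   ] F [ 0.5  0.8 -0.8] w 0.0234
units to go [-0.   -0.12 -1.28] rot -0.05
```

Request:
servo_tool([
  {"travel": [0,-0.12,0],"delta_rot": [0,0,-0.05],"fingers": 255},
  {"travel": [0,0,-0.1],"delta_rot": [0,0,0],"fingers": 255},
  {"travel": [0,0,-0.3],"delta_rot": [0,0,0],"fingers": 255},
  {"travel": [0,0,-0.3],"delta_rot": [0,0,0],"fingers": 255},
  {"travel": [0,0,0],"delta_rot": [0,0,0],"fingers": 255},
])

```text
time_s: 35.35
position: [0.5061, -0.305, 0.0412]
tool_rot: [[-0.148, 0.989, 0.002], [0.989, 0.148, -0.001], [-0.002, 0.002, -1.0]]
ft_force: [0.3, -0.4, -1.7]
grip_width: 0.0238
```

```bash
python3 st.py 0.5054 -0.3046 0.0241 8.5
```

```text
t 35.35 p [ 0.5061 -0.305   0.0412] yaw 8.51 rotvec to vertical (units) [0.014 0.02  0.   ] F [ 0.3 -0.4 -1.7] w 0.0238
units to go [-0.02  0.01 -0.57] rot -0.0
```

Request:
servo_tool([
  {"travel": [-0.01,0.01,-0.2],"delta_rot": [0.01,0.02,0],"fingers": 255},
  {"travel": [0,0,-0.2],"delta_rot": [0,0,0],"fingers": 255},
  {"travel": [0,0,-0.07],"delta_rot": [0,0,0],"fingers": 255},
  {"travel": [0,0,0],"delta_rot": [0,0,0],"fingers": 255},
  {"travel": [0,0,0],"delta_rot": [0,0,0],"fingers": 255},
])

```text
time_s: 35.85
position: [0.5057, -0.3047, 0.0255]
tool_rot: [[-0.148, 0.989, -0.001], [0.989, 0.148, -0.0], [0.0, -0.001, -1.0]]
ft_force: [0.1, 0.8, -0.6]
grip_width: 0.0238
```

Request:
servo_tool([
  {"travel": [0,0,-0.03],"delta_rot": [0,0,0],"fingers": 255},
  {"travel": [0,0,0],"delta_rot": [0,0,0],"fingers": 255},
])

```text
time_s: 36.05
position: [0.5059, -0.3048, 0.0249]
tool_rot: [[-0.148, 0.989, -0.0], [0.989, 0.148, -0.0], [-0.0, -0.0, -1.0]]
ft_force: [0.3, 0.1, -1.3]
grip_width: 0.0236
```

Request:
servo_tool([
  {"travel": [0,0,-0.02],"delta_rot": [0,0,0],"fingers": 255},
])

```text
time_s: 36.15
position: [0.506, -0.3049, 0.0245]
tool_rot: [[-0.148, 0.989, 0.0], [0.989, 0.148, -0.001], [-0.001, 0.0, -1.0]]
ft_force: [0.2, -0.6, -0.6]
grip_width: 0.0237
```

Request:
servo_tool([
  {"travel": [0,0,-0.02],"delta_rot": [0,0,0],"fingers": 255},
])

```text
time_s: 36.25
position: [0.506, -0.305, 0.024]
tool_rot: [[-0.148, 0.989, 0.001], [0.989, 0.148, -0.001], [-0.001, 0.0, -1.0]]
ft_force: [-1.6, 0.5, 3.9]
grip_width: 0.0241
```

Contact. Release, then lift.

Request:
servo_tool([
  {"travel": [0,0,0],"delta_rot": [0,0,0],"fingers": 165},
  {"travel": [0,0,0.01],"delta_rot": [0,0,0],"fingers": 150},
  {"travel": [0,0,0],"delta_rot": [0,0,0],"fingers": 120},
  {"travel": [0,0,0],"delta_rot": [0,0,0],"fingers": 100},
  {"travel": [0,0,0],"delta_rot": [0,0,0],"fingers": 100},
])

```text
time_s: 36.75
position: [0.5062, -0.3051, 0.0247]
tool_rot: [[-0.148, 0.989, 0.001], [0.989, 0.148, -0.002], [-0.002, 0.001, -1.0]]
ft_force: [-0.1, 0.1, 0.1]
grip_width: 0.0522
```

Request:
servo_tool([
  {"travel": [0,0,0.3],"delta_rot": [0,0,0],"fingers": 100},
  {"travel": [0,0,0.6],"delta_rot": [0,0,0],"fingers": 100},
  {"travel": [0,0,0.8],"delta_rot": [0,0,0],"fingers": 100},
  {"travel": [0,0,0.8],"delta_rot": [0,0,0],"fingers": 60},
  {"travel": [0,0,0.8],"delta_rot": [0,0,0],"fingers": 0},
  {"travel": [0,0,0.8],"delta_rot": [0,0,0],"fingers": 0},
  {"travel": [0,0,0.4],"delta_rot": [0,0,0],"fingers": 0},
  {"travel": [0,0,0],"delta_rot": [0,0,0],"fingers": 0},
])

```text
time_s: 37.55
position: [0.5055, -0.3045, 0.1694]
tool_rot: [[-0.148, 0.989, 0.003], [0.989, 0.148, -0.003], [-0.003, 0.002, -1.0]]
ft_force: [-0.4, 0.4, -0.9]
grip_width: 0.0851
```

Request:
servo_tool([
  {"travel": [-0.3,0.5,0],"delta_rot": [0,0,0],"fingers": 0},
  {"travel": [-0.3,0.9,0],"delta_rot": [0,0,0],"fingers": 0},
  {"travel": [-0.3,0.9,0],"delta_rot": [0,0,0],"fingers": 0},
  {"travel": [-0.3,0.9,0],"delta_rot": [0,0,0],"fingers": 0},
  {"travel": [-0.3,0.9,0],"delta_rot": [0,0,0],"fingers": 0},
  {"travel": [-0.3,0.9,0],"delta_rot": [0,0,0],"fingers": 0},
  {"travel": [-0.3,0.9,0],"delta_rot": [0,0,0],"fingers": 0},
  {"travel": [-0.3,0.9,0],"delta_rot": [0,0,0],"fingers": 0},
])

```text
time_s: 38.35
position: [0.4287, -0.0951, 0.166]
tool_rot: [[-0.143, 0.99, -0.001], [0.99, 0.143, -0.001], [-0.001, -0.001, -1.0]]
ft_force: [-0.1, 0.6, -0.4]
grip_width: 0.0859
```

Request:
servo_tool([
  {"travel": [-0.2,0.7,0],"delta_rot": [0,0,0],"fingers": 0},
  {"travel": [0,0.5,0],"delta_rot": [0,0,0],"fingers": 0},
  {"travel": [0,0,0],"delta_rot": [0,0,0],"fingers": 0},
  {"travel": [0,0,0],"delta_rot": [0,0,0],"fingers": 0},
])

```text
time_s: 38.75
position: [0.4196, -0.0546, 0.1649]
tool_rot: [[-0.147, 0.989, -0.004], [0.989, 0.147, 0.001], [0.001, -0.004, -1.0]]
ft_force: [1.0, 0.8, 0.3]
grip_width: 0.0854
```

```bash
python3 st.py; python3 -c "
from h import *
cv2.imwrite('pics/e_s.png',cv2.resize(get_image('scene')[170:290,140:320,::-1],None,fx=4.2,fy=4.2))
im=get_image('top')[:,:,::-1];cv2.imwrite('pics/e_t.png',im)
cv2.imwrite('pics/e_t2.png',cv2.resize(im[225:315,355:555],None,fx=4,fy=4))"
```

```text
t 38.75 p [ 0.4196 -0.0546  0.1649] yaw 8.45 rotvec to vertical (units) [-0.007 -0.039 -0.   ] F [1.  0.8 0.3] w 0.0854
```

View pics/e_s.png

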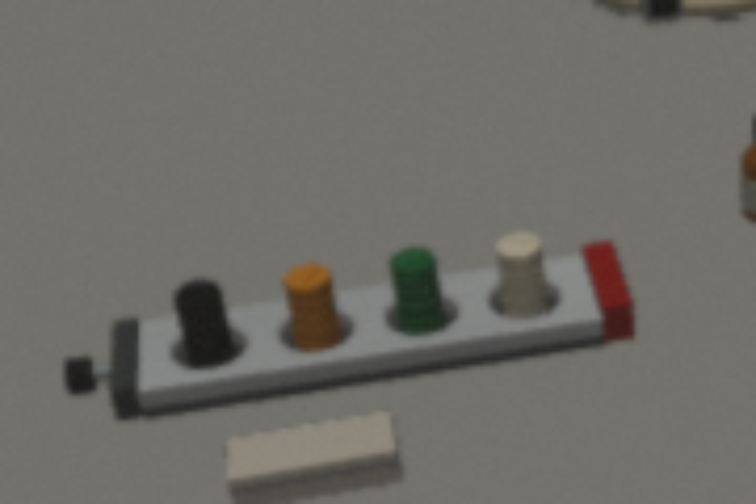

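View pics/e_t.png

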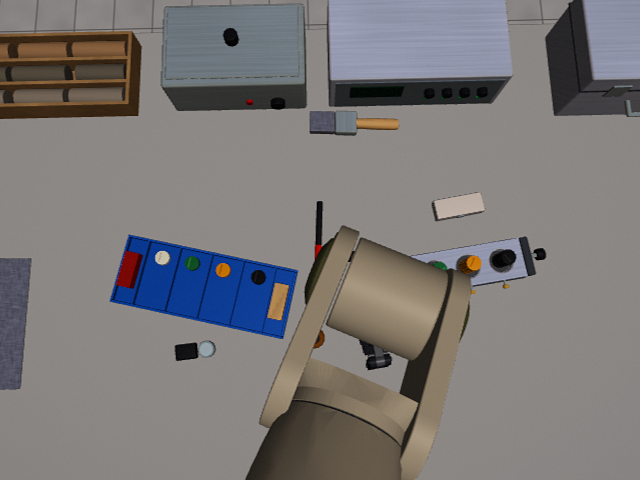

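View pics/e_t2.png

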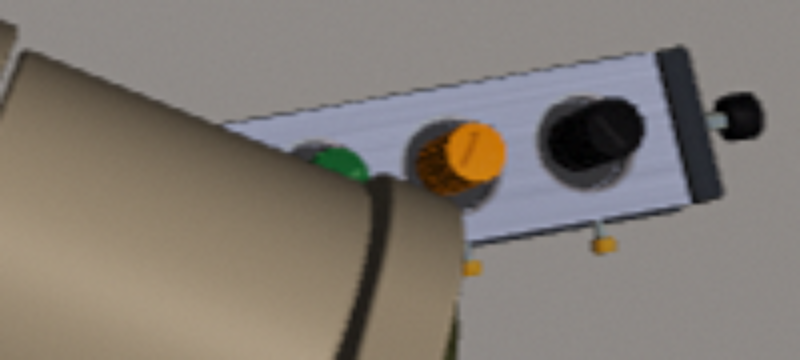

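All four plugs stand upright in order, white, green, orange, black from the red cap. The trims lie where they were in the tray and the arm is clear, so I'm handing in.

```bash
python3 -c "
from rig import *
print(close_job())"
```

```text
the job is handed in; nothing more can be done
None
```

All four plugs are in the shuttle, standing upright in depth order from the red end: limestone, serpentinite, sandstone, basalt. The job took about 39 s of the 106 s allowed. Each plug was gripped across the row, lowered until it touched the well floor, and only then released.

**Last checks:** The final scene picture shows all four plugs upright in the right wells. The final top picture shows the four trims lying where they were, the tray empty of plugs, and the gripper well clear. In that top view the arm hid well 1 and most of well 2, so the scene camera is the check on those two.

**What disagreed:**
- **First plug pressed hard:** limestone was pressed onto its well floor at about 46 N for a moment. I eased off and set it down again at 8 N. The later plugs touched at 15, 7 and 4 N.
- **Camera mismatch:** the two cameras differed by about 3 mm in x for the wells, so I used the average. The wells leave about 7 mm of clearance around each plug.

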